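Lay out the light base for sorting a grain sample

ROBOT

A 6-joint arm with a two-finger parallel gripper is mounted at the origin on the work surface. World frame = base frame: x ahead of the robot, y to its left, z up, the work surface at z = 0. Lengths are in m, angles in rad, forces in N, time in s.
With the tool pointing down it reaches from about 0.35 to 0.975 m from the base axis. Payload 4.9 kg.
Tool frame: the origin (TCP) lies midway between the tips of the shut fingers; the grasp point (between the pads) lies 19 mm behind it; z points along the fingers, y is the direction in which the jaws open and shut (so a half turn about z gives the same grasp; the last joint's range is limited). The gripper opens to 85 mm and grips with 20 to 120 N. Pads are 22 mm wide; open, the fingers measure 114 mm over their backs; the gripper's body (76 mm by 85 mm) begins 54 mm behind the grasp point. The pads swing forward as they close: fully open they stand 13 mm farther back than shut.
Start: joints at [-1.446, 0.053, 1.613, -0, 1.476, -0.119], TCP at [0.151, -0.606, 0.231] pointing down, gripper open.
Joint ranges: [-3.01, 3.01], [-1.01, 2.22], [0.06, 2.58], [-1.02, 4.17], [0.09, 2.62], [-3.14, 3.14]. Speed limits (rad/s): [2.57, 2.57, 3.14, 3.14, 3.14, 3.14].

INTERFACE

Orientations are given as a rotation vector (axis times angle).
In Python, from plant import sense, read_camera, finish_job gives the robot as it stands. The module is installed in compiled form; this text tells all that it offers.
- The arm moves only by the tool arm_command, never from a script. Its argument "motion" is a list of rows, each an object with "hand": the closure, from 0 (fully open) to 1 (shut); "xyz": the shift along the tool's x, y, z each as a share of 150 mm, from -1 to 1, a list of three; "turn": the turn, a rotation vector about the tool's x, y, z each as a share of 45 degrees, from -1 to 1, a list of three. In form: [{"hand": hand, "xyz": [x, y, z], "turn": [rx, ry, rz]}, ...]. A call has 1 to 8 rows; each row is the pose to reach, as a shift and turn from the pose commanded when the call began, along the tool's axes at that moment; what a row does not reach only later rows make up. A row lasts 1/8 s, in which the tool goes at most 62.5 mm and 10.7 degrees, less where a joint would pass 70% of its speed; a pose out of reach is approached as far as the arm can. A call with a number of a shift or a turn outside -1 to 1 is refused whole. A call with a gripper value outside its range is refused whole. The fingers move at their own pace and stop on an object; the grip force is fixed at half the most. Time passes only in rows, so rows that repeat a pose let the fingers close. It gives the time, the measured TCP pose, the force and the opening at its end, in the units of the state.
- sense(): the state, without advancing time (a new reading comes with each control period).
- read_camera(name): name is "side" or "top"; returns a dict with "color" (420x560x3 uint8, red, green, blue), "range_z" (420x560 float32, m along the optical axis (not along the pixel's ray), 0 where there is no reading), "fov_y" (degrees; the focal length in pixels is half the picture's height over the tangent of half this angle, whatever the lens; pixels are square), "cx", "cy" (the principal point, pixels), "eye" and "attitude" of the camera in the world. Camera axes: x right, y down, z forward; pixel columns grow to the right and rows downward; lengths in m; the calibration is good to about 2 mm. A picture is of the moment at which its call begins.
- finish_job(): hands the job in, once; it reports no verdict.
The state is a dict: "time_s": time; "joint_pos": joint angles; "dq": joint speeds; "effort": joint torques, N m; "tool_pos": TCP position; "tool_rot": TCP orientation; "wrist_force": force on the tool from outside, world axes, zero at the start; "moment": the same for the moment, N m; "finger_gap": finger opening in m.
Only numpy, scipy, OpenCV 4.12 (cv2) and the standard library are available. Lean on these libraries where they do the work, as an engineer would, in place of code of your own. Each camera call takes 0.05 s, during which the arm holds its last target.

TASK

Lay out the sorting place around the light base: put the black contrast plate in the middle of the base's round window and the open dish of grain centred on that plate, keeping the dish level and setting it down without dropping it, so that no grain jumps out. Stand the squat jar opposite the middle of the base's left edge, the slim vial opposite the middle of its right edge and the dropper bottle opposite the middle of its back edge, each upright on the bench with a gap of about 30 mm to that edge (the front edge, with the dimmer knob, faces the robot; left, right and back are as the robot sees the base). Leave the forceps, the tally counter, the wash bottle and the stack of empty dishes where they are.

Things in the scene. Friction and masses are not known exactly. Their poses are not given: they have to be found in the camera images.
- light_base: Fixed white slab, 130 mm deep (its x), 160 wide (its y), top 26 above the bench, with a flush dark-rimmed white window 80 across in mid-top. Origin: underside centre, below the window's centre. +x: its back, away from the robot; +y: its left edge as the robot sees it. Black dimmer knob, 16 across, 10 proud, on the front edge. Yaw within 0.25 rad; cannot be pushed.
- contrast_plate: Round flat black disc, 60 mm across, 5 mm thick, 35 g, loose; at the start lies flat on the bench. Origin: underside centre, z up.
- dish: Open round glass dish with straw-coloured grain on its floor, 50 mm outside diameter, 16 mm high, wall 2 mm, 45 g, loose; starts on the bench. Origin: underside centre, z up.
- jar: Squat glass jar with paper label and white cap: body 44 mm across and 36 mm high, cap 37 mm across, 45 mm high in all, 70 g, loose, starts upright on the bench. Origin: underside centre, z up.
- vial: Slim glass vial with paper label and white cap: 22 mm across (cap 23 mm, the top 10 mm), 62 mm high, 30 g, loose, starts upright on the bench. Origin: underside centre, z up.
- dropper: Brown glass dropper bottle with black collar and rubber teat: glass body 30 mm across and 42 mm high, then narrower (20 mm collar, 13 mm teat), 78 mm high in all, 45 g, loose, starts upright on the bench. Origin: underside centre, z up.
- wash_bottle: Bystander: white wash bottle with spout, 55 mm across, 170 mm high, loose, beyond the base on the left. Origin: underside centre.
- dish_stack: Bystander: stack of three lidded empty dishes of whitish clear plastic, 91 mm across, 46 mm high, moves as one, beyond the base on the right. Origin: underside centre.
- counter: Bystander: round steel tally counter 44 mm across, 25 mm high, with a thumb lever and a finger ring, loose, near the robot on the left. Origin: underside centre.
- forceps: Bystander: steel forceps 120 mm long (its x), 6 mm high, loose, near the robot on the right. Origin: underside, near the middle of its length.

How it is judged:
At the end, for the whole second after the job is handed in: Plate flat on the window, centred within 10 mm; dish level on the plate, centred within 8 mm; jar, vial and dropper bottle upright on the bench opposite the middle (within 15 mm) of the base's left, right and back edge, with a gap of 15 to 45 mm to it; all at rest (horizontal distance between contrast_plate and light_base below 0.01 m and height (world z) of contrast_plate between 0.023 and 0.029 m and angle between each of contrast_plate, dish, jar, vial, dropper's own z axis and vertical below 0.06 rad and horizontal distance between dish and contrast_plate below 0.008 m and z of dish in the frame of contrast_plate between 0.002 and 0.008 m and y of jar in the frame of light_base between 0.117 and 0.147 m and x of jar in the frame of light_base between -0.015 and 0.015 m and height (world z) of jar between -0.004 and 0.004 m and y of vial in the frame of light_base between -0.136 and -0.106 m and x of vial in the frame of light_base between -0.015 and 0.015 m and height (world z) of vial between -0.004 and 0.004 m and x of dropper in the frame of light_base between 0.095 and 0.125 m and y of dropper in the frame of light_base between -0.015 and 0.015 m and height (world z) of dropper between -0.004 and 0.004 m and linear speed of each of contrast_plate, dish, jar, vial, dropper below 0.02 m/s); the robot touches nothing.
It fails at once if the dish is tipped by more than 0.35 rad, spilling grain (angle between dish's own z axis and vertical above 0.35 rad).
It fails at once if the dish is dropped: it falls free of the fingers from more than about 12 mm (contact force between dish and the fingers below 0.01 N and linear speed of dish above 0.5 m/s).
It fails at once if a bystander (forceps, counter, wash bottle or stack of dishes) is shifted by more than 15 mm (distance of any of wash_bottle, dish_stack, counter, forceps from where it was at the start of the episode above 0.015 m).
It also fails if it takes over 125 s, if anything falls off the work surface, if the arm or the gripper's body presses on something with over 40 N, if the wrist force passes 120 N, or if a joint passes its speed limit or range.

## Working session

There is one attempt and no reset: what is moved stays moved. The work goes in short steps, Python scripts to look and compute and a tool call to move; the robot and the scene stay as the last step left them, time stands still between calls to the robot, and variables do not carry over. Pictures are saved under pics/ and viewed, and the job is handed in when it is done.

Besides the shell and the picture viewer there is one more tool, called after "Emit:" by a JSON object that holds its "fn" and its "kwargs", one argument or row to a line. arm_command: Moves the arm, as the interface text tells. Shift numbers are shares of 150 mm and turn numbers shares of 45 degrees, none past 1 either way. Its arguments: {"type":"object","properties":{"motion":{"type":"array"}},"required":["motion"]}

```bash
mkdir -p pics; python3 - <<'E'
from plant import *
import cv2,numpy as np
s=sense();print({k:np.round(v,3).tolist() for k,v in s.items()})
for n in("top","side"):
    c=read_camera(n);cv2.imwrite(f"pics/{n}0.png",c["color"][:,:,::-1]);print(n,c["fov_y"],c["cx"],c["cy"],c["eye"],c["attitude"])
E
```

```text
{'time_s': 0.0, 'joint_pos': [-1.446, 0.053, 1.614, -0.0, 1.476, -0.119], 'dq': [0.001, 0.0, -0.001, 0.001, 0.001, -0.001], 'effort': [0.003, -39.368, -37.017, 0.0, 0.007, -0.0], 'tool_pos': [0.151, -0.606, 0.23], 'tool_rot': [-3.116, -0.382, 0.0], 'wrist_force': [0.237, 0.692, -0.098], 'moment': [0.004, 0.001, 0.004], 'finger_gap': 0.085}
top 45.49555928424307 280.6779047751537 211.64970952534537 [ 0.43736031 -0.0048425   1.3441711 ] [-2.15775171  2.2178708  -0.07295174]
side 42.50535162811842 280.4078955095135 202.95203450358304 [ 0.45569197 -0.80002308  0.92277847] [-2.39237155  0.14326978 -0.03975654]
```

View pics/top0.png

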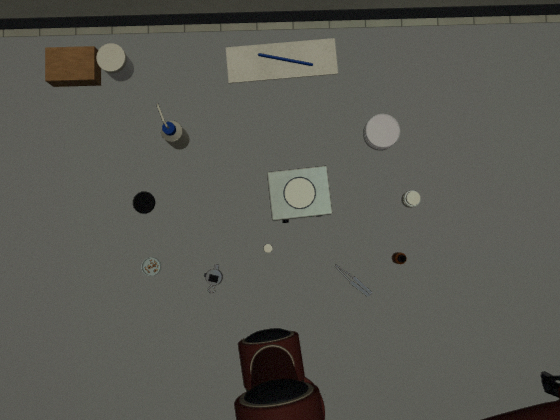

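View pics/side0.png

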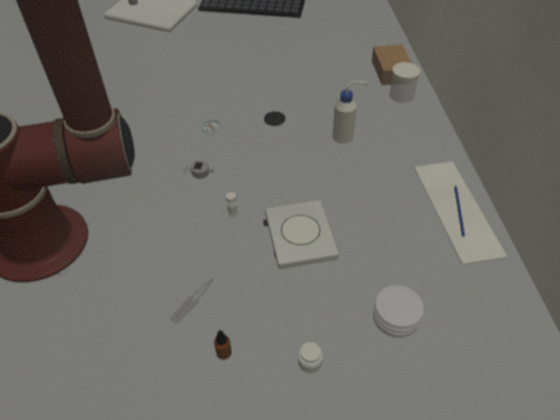

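```bash
cat > h.py <<'E'
from plant import *
import cv2,numpy as np
from scipy.spatial.transform import Rotation as R
def geo(c):
    f=210/np.tan(np.radians(c["fov_y"]/2)); return f,R.from_rotvec(c["attitude"]).as_matrix(),np.array(c["eye"])
def ray(c,u,v,z):
    f,M,e=geo(c); d=M@np.array([(u-c["cx"])/f,(v-c["cy"])/f,1]); return e+d*(z-e[2])/d[2]
def proj(c,p):
    f,M,e=geo(c); q=M.T@(np.array(p)-e); return q[0]/q[2]*f+c["cx"],q[1]/q[2]*f+c["cy"]
def cloud(c):
    f,M,e=geo(c); v,u=np.mgrid[:420,:560]; z=c["range_z"]
    P=np.stack([(u-c["cx"])/f*z,(v-c["cy"])/f*z,z],-1)@M.T+e; P[z==0]=np.nan; return P
E
python3 - <<'E'
from h import *
c=read_camera("top");P=cloud(c);I=c["color"]
print("bench",np.nanmedian(P[230:300,440:480,2]))
for n,(u,v) in dict(base=(300,192),plate=(144,202),dish=(151,267),vial=(268,248),jar=(412,199),drop=(399,258),counter=(213,277),forc=(352,280),wash=(172,131),stack=(382,131)).items():
    z=P[v-25:v+25,u-25:u+25]; print(n,np.nanmax(z[...,2]).round(3),P[v,u].round(3),ray(c,u,v,0).round(3))
def crop(c,u,v,r,n):
    cv2.imwrite(n,cv2.resize(c["color"][v-r:v+r,u-r:u+r,::-1],None,fx=6,fy=6,interpolation=cv2.INTER_NEAREST))
L=[cv2.resize(np.clip(I[v-25:v+25,u-25:u+25,::-1].astype(int)*2,0,255).astype(np.uint8),(260,260),interpolation=cv2.INTER_NEAREST) for u,v in((144,202),(151,267),(268,248),(412,199),(399,258),(286,215))]
cv2.imwrite("pics/crops.png",np.vstack([np.hstack(L[:3]),np.hstack(L[3:])]))
E
```

```text
bench 0.0012291769091465898
base 0.038 [ 0.575 -0.059  0.029] [ 0.578 -0.06   0.   ]
plate 0.015 [0.562 0.36  0.003] [0.563 0.361 0.   ]
dish 0.021 [0.388 0.341 0.009] [0.388 0.343 0.   ]
vial 0.069 [0.43  0.028 0.06 ] [0.43 0.03 0.  ]
jar 0.053 [ 0.547 -0.348  0.05 ] [ 0.551 -0.361  0.   ]
drop 0.082 [ 0.395 -0.306  0.059] [ 0.394 -0.32   0.   ]
counter 0.035 [0.358 0.175 0.027] [0.357 0.178 0.   ]
forc 0.015 [ 0.339 -0.191  0.002] [ 0.339 -0.192  0.   ]
wash 0.175 [0.72  0.252 0.145] [0.754 0.283 0.   ]
stack 0.056 [ 0.729 -0.279  0.044] [ 0.738 -0.288  0.   ]
```

View pics/crops.png

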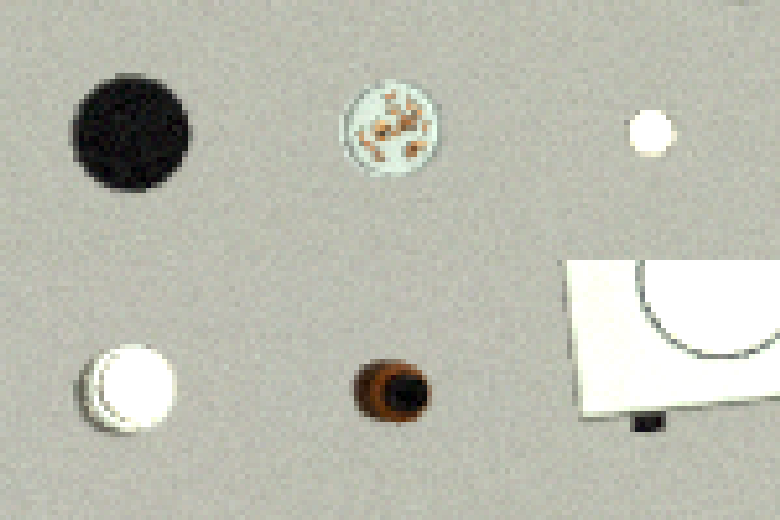

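```bash
python3 - <<'E'
from h import *
c=read_camera("top");s=read_camera("side")
def blob(c,u,v,r,f):
    I=c["color"][v-r:v+r,u-r:u+r].astype(int); m=f(I).astype(np.uint8)
    k,l,st,ce=cv2.connectedComponentsWithStats(m,connectivity=8); i=1+np.argmax(st[1:,4]); x,y,w,h,a=st[i]
    m=(l==i).astype(np.uint8); ct=max(cv2.findContours(m,cv2.RETR_EXTERNAL,cv2.CHAIN_APPROX_NONE)[0],key=len)[:,0]+[u-r,v-r]
    return ct,(x+u-r+(w-1)/2,y+v-r+(h-1)/2),(w,h),a
bright=lambda I:I.min(-1)>112
for n,cam,pb in(("top",c,(300,192,45)),("side",s,(300,232,50))):
    u,v,r=pb; g=cam["color"].astype(int); print(n,"bench rgb",g[250,440] if n=="top" else g[350,400])
    ct,ce,wh,a=blob(cam,u,v,r,(lambda I:I.min(-1)>np.median(g[240:300,430:480] if n=="top" else g[330:380,360:400])+30))
    W=np.array([ray(cam,x,y,.026)[:2] for x,y in ct])
    rc=cv2.minAreaRect(W.astype(np.float32)*1000);print(" base rect",rc,wh)
# ellipse fits on plate etc from top
dark=lambda I:I.max(-1)<45
def circ(name,cam,u,v,r,f,z):
    ct,ce,wh,a=blob(cam,u,v,r,f); W=np.array([ray(cam,x,y,z)[:2] for x,y in ct]).astype(np.float32)*1000
    q,rad=cv2.minEnclosingCircle(W); e=cv2.fitEllipse(W); print(name,"circle",np.round(q,1),round(rad,1),"ell",np.round(e[0],1),np.round(e[1],1))
bg=np.median(c["color"][240:300,430:480]);bs=np.median(s["color"][330:380,360:400]);print(bg,bs)
circ("plate top",c,144,202,25,dark,.005); circ("plate side",s,275,118,20,dark,.005)
circ("vial top",c,268,248,15,lambda I:I.min(-1)>bg+50,.062)
circ("vial side",s,231,198,10,lambda I:I.min(-1)>bs+30,.062)
circ("jar cap top",c,412,199,20,lambda I:I.min(-1)>bg+40,.045)
circ("drop teat top",c,402,258,15,lambda I:I.max(-1)<45,.06)
circ("dish top",c,151,267,22,lambda I:cv2.GaussianBlur(np.abs(I-bg).max(-1).astype(np.float32),(3,3),0)>25,.016)
g=cv2.cvtColor(c["color"],cv2.COLOR_RGB2GRAY)
ct,ce,wh,a=blob(c,300,192,24,lambda I:I.min(-1)>0);
k=cv2.HoughCircles(cv2.resize(g[165:220,270:330],None,fx=4,fy=4,interpolation=cv2.INTER_CUBIC),cv2.HOUGH_GRADIENT,1,100,param1=100,param2=20,minRadius=50,maxRadius=85)
for x,y,r in k[0]: x=(x+.5)/4-.5+270;y=(y+.5)/4-.5+165;print("window",x,y,r/4,ray(c,x,y,.026).round(4))
for nm,cam,b in(("t",c,(412,199,399,258,151,267)),("s",s,(311,355,223,345,211,127))):
  L=[cv2.resize(np.clip(cam["color"][b[i+1]-20:b[i+1]+20,b[i]-20:b[i]+20,::-1].astype(int)*2,0,255).astype(np.uint8),(260,260),interpolation=cv2.INTER_NEAREST) for i in(0,2,4)]
  cv2.imwrite(f"pics/c_{nm}.png",np.hstack(L))
E
```

```text
top bench rgb [93 93 89]
 base rect ((574.0390625, -57.75175476074219), (123.52046203613281, 153.9575958251953), 4.810903549194336) (np.int32(63), np.int32(52))
side bench rgb [128 128 123]Traceback (most recent call last):
  File "<stdin>", line 11, in <module>
  File "<stdin>", line 5, in blob
    return _wrapfunc(a, 'argmax', axis=axis, out=out, **kwds)
    return bound(*args, **kwds)
ValueError: attempt to get argmax of an empty sequence
```

```bash
cat >> h.py <<'E'
def blob(c,u,v,r,f):
    I=c["color"][v-r:v+r,u-r:u+r].astype(int)
    b=np.median(np.concatenate([I[0],I[-1],I[:,0],I[:,-1]]),0)
    m=f(I,b).astype(np.uint8)
    k,l,st,ce=cv2.connectedComponentsWithStats(m,connectivity=8)
    if k<2: return None
    i=1+np.argmax(st[1:,4])
    m=(l==i).astype(np.uint8); ct=max(cv2.findContours(m,cv2.RETR_EXTERNAL,cv2.CHAIN_APPROX_NONE)[0],key=len)[:,0]+[u-r,v-r]
    return ct
def circ(name,cam,u,v,r,f,z):
    ct=blob(cam,u,v,r,f)
    if ct is None or len(ct)<5: print(name,None); return
    W=np.array([ray(cam,x,y,z)[:2] for x,y in ct]).astype(np.float32)*1000
    q,rad=cv2.minEnclosingCircle(W); e=cv2.fitEllipse(W); print(name,"circle",np.round(q,1),round(rad,1),"ell",np.round(e[0],1),np.round(e[1],1))
    return q
bright=lambda k:(lambda I,b:(I-b).min(-1)>k)
dark=lambda k:(lambda I,b:(I-b).max(-1)<-k)
diff=lambda k:(lambda I,b:np.abs(I-b).max(-1)>k)
def rect(cam,u,v,r,k,z):
    ct=blob(cam,u,v,r,bright(k)); W=np.array([ray(cam,x,y,z)[:2] for x,y in ct]).astype(np.float32)*1000
    return cv2.minAreaRect(W)
E
python3 - <<'E'
from h import *
c=read_camera("top");s=read_camera("side")
print(rect(c,300,192,45,40,.026),rect(s,300,232,50,25,.026))
circ("plate top",c,144,202,25,dark(40),.005); circ("plate side",s,275,118,20,dark(40),.005)
circ("vial top",c,268,248,15,bright(35),.062)
circ("vial side",s,231,196,8,bright(25),.062)
circ("jar cap top",c,412,199,20,bright(60),.045);circ("jar cap side",s,311,352,20,bright(60),.045)
circ("drop top",c,402,258,15,dark(65),.06)
circ("dish top",c,151,267,22,diff(25),.008)
circ("dish side",s,211,127,18,diff(20),.008)
g=cv2.cvtColor(c["color"],cv2.COLOR_RGB2GRAY)
k=cv2.HoughCircles(cv2.resize(g[165:220,270:330],None,fx=4,fy=4,interpolation=cv2.INTER_CUBIC),cv2.HOUGH_GRADIENT,1,100,param1=100,param2=20,minRadius=50,maxRadius=85)
for x,y,r in k[0]: x=(x+.5)/4-.5+270;y=(y+.5)/4-.5+165;print("window",x,y,r/4,ray(c,x,y,.026).round(4))
for nm,cam,b in(("t",c,(412,199,399,258,151,267)),("s",s,(311,355,223,345,211,127))):
  L=[cv2.resize(np.clip(cam["color"][b[i+1]-20:b[i+1]+20,b[i]-20:b[i]+20,::-1].astype(int)*1.7,0,255).astype(np.uint8),(260,260),interpolation=cv2.INTER_NEAREST) for i in(0,2,4)]
  cv2.imwrite(f"pics/c_{nm}.png",np.hstack(L))
E
```

```text
((575.369384765625, -70.79312896728516), (122.78218078613281, 125.85798645019531), 4.442478656768799) ((564.3214721679688, -28.18492889404297), (0.0, 0.0), 0.0)
plate top circle [561.6 360.2] 29.9 ell [561.5 360.1] [57.4 57.7]
plate side circle [560.5 354.8] 30.4 ell [560.9 354.4] [55.5 57.6]
vial top circle [431.1  29.1] 9.5 ell [431.1  29.1] [17.6 18. ]
vial side None
jar cap top None
jar cap side None
drop top circle [ 394.3 -310.8] 10.6 ell [ 394.4 -311.1] [17.7 20.4]
dish top circle [392.  338.7] 12.4 ell [393.  339.1] [10.7 22. ]
dish side circle [390.5 337.7] 12.2 ell [390.4 337.5] [ 5.4 26.2]
window 299.25 193.25 15.6 [ 0.5721 -0.0571  0.026 ]
```

View pics/c_s.png

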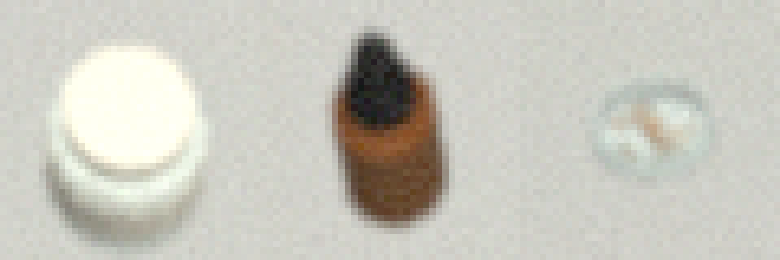

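View pics/c_t.png

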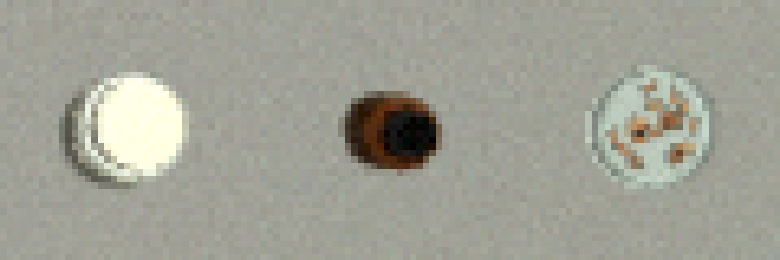

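```bash
python3 - <<'E'
from h import *
c=read_camera("top");s=read_camera("side")
for n,cam,u,v,r in(("top",c,300,192,45),("side",s,300,232,50)):
  for k in(15,25,35):
    try: print(n,k,np.round(np.concatenate([np.ravel(x) for x in rect(cam,u,v,r,k,.026)]),1))
    except Exception as e: print(e)
print("jar",ray(c,413.27,197.5,.045).round(4),ray(s,310.65,350.8,.045).round(4))
print("drop",ray(c,401.6,257.65,.052).round(4),ray(c,400.4,257.5,.041).round(4), ray(s,203+(372/6.5-.5-40),325+35/6.5,.078).round(4))
print("dish",ray(c,150.35,266,.01).round(4),ray(s,210.65,126.2,.01).round(4))
Pc,Ps=cloud(c),cloud(s)
print(np.nanmedian(Pc[240:300,430:480,2]),np.nanmedian(Ps[330:380,360:400,2]),np.nanmedian(Ps[60:100,200:260,2]))
L=[cv2.resize(np.clip(cam["color"][v-45:v+45,u-45:u+45,::-1].astype(int)*1.3,0,255).astype(np.uint8),(390,390),interpolation=cv2.INTER_NEAREST) for cam,u,v in((c,300,192),(s,300,232))]
cv2.imwrite(f"pics/base.png",np.hstack(L))
E
```

```text
top 15 [574.5 -57.7 126.8 156.1   4.6]
top 25 [574.7 -57.7 125.3 155.2   4.8]
top 35 [574.1 -57.9 123.5 153.8   4.8]
side 15 [573.4 -61.  123.2 152.8   4.9]
side 25 [590.1 -34.4   0.    0.    0. ]
'NoneType' object is not iterable
jar [ 0.5508 -0.3529  0.045 ] [ 0.5506 -0.3535  0.045 ]
drop [ 0.396 -0.314  0.052] [ 0.3961 -0.3136  0.041 ] [ 0.395  -0.3127  0.078 ]
dish [0.3909 0.3426 0.01  ] [0.3898 0.3365 0.01  ]
0.0012720506666560327 -0.0008734479338391443 -0.0003703026850329083
```

View pics/base.png

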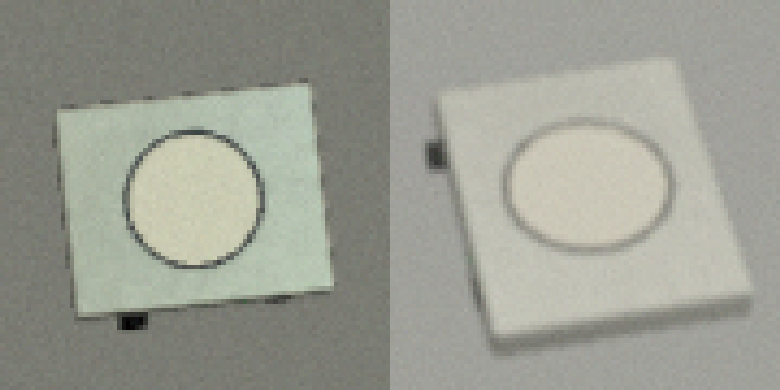

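```bash
cat >> h.py <<'E'
def plan(x,y,z,yaw=94.7,maxs=8):
    s=sense(); p=np.array(s["tool_pos"]); M=R.from_rotvec(s["tool_rot"])
    print("t",round(s["time_s"],2),"at",p.round(4),"yaw",np.degrees(np.arctan2(*M.as_matrix()[[1,0],0])).round(1),"tilt",np.degrees(np.arccos(-M.as_matrix()[2,2])).round(2),"gap",round(s["finger_gap"],4),"F",np.round(s["wrist_force"],1))
    t=np.radians(yaw); T=R.from_matrix(np.array([[np.cos(t),np.sin(t),0],[np.sin(t),-np.cos(t),0],[0,0,-1]])); g=np.array([x,y,z])
    for i in range(maxs):
        d=M.inv().apply(g-p)/.15; r=(M.inv()*T).as_rotvec()/np.radians(45)
        k=max(1,np.abs(d).max(),np.abs(r).max())
        n=max(np.linalg.norm(d/k)*.15/.0625,np.linalg.norm(r/k)*45/10.7)
        print(" xyz",(d/k).round(3).tolist(),"turn",(r/k).round(3).tolist(),"rows %.1f"%n)
        p=p+M.apply(d/k)*.15; M=M*R.from_rotvec(r/k*np.radians(45))
        if k==1: break
E
python3 -c "
from h import *
plan(.431,.029,.15)"
```

```text
t 0.45 at [ 0.1508 -0.6064  0.2312] yaw 14.0 tilt 0.01 gap 0.0851 F [ 0.1  0.4 -0.4]
 xyz [0.775, -1.0, 0.148] turn [-0.0, -0.0, -0.49] rows 3.1
 xyz [1.0, -0.582, 0.135] turn [-0.0, -0.0, -0.448] rows 2.8
 xyz [1.0, -0.177, 0.119] turn [-0.0, -0.0, -0.393] rows 2.5
 xyz [1.0, 0.135, 0.118] turn [-0.0, -0.0, -0.391] rows 2.4
 xyz [0.166, 0.078, 0.021] turn [-0.0, -0.0, -0.071] rows 0.4
```

Emit:
{"fn": "arm_command", "kwargs": {
  "motion": [
    {"hand": 0,"xyz": [0.4,-0.5,0.1],"turn": [0,0,-0.24]},
    {"hand": 0,"xyz": [0.775,-1.0,0.148],"turn": [0,0,-0.49]},
    {"hand": 0,"xyz": [0.775,-1.0,0.148],"turn": [0,0,-0.49]},
    {"hand": 0,"xyz": [0.775,-1.0,0.148],"turn": [0,0,-0.49]}
  ]
}}

```text
time_s: 0.95
tool_pos: [0.2285, -0.4294, 0.2078]
tool_rot: [-2.984, -0.976, -0.001]
wrist_force: [0.1, -0.5, 0.1]
finger_gap: 0.0852
```

Emit:
{"fn": "arm_command", "kwargs": {
  "motion": [
    {"hand": 0,"xyz": [1.0,-0.582,0.135],"turn": [0,0,-0.448]},
    {"hand": 0,"xyz": [1.0,-0.582,0.135],"turn": [0,0,-0.448]},
    {"hand": 0,"xyz": [1.0,-0.582,0.135],"turn": [0,0,-0.448]},
    {"hand": 0,"xyz": [1.0,-0.582,0.135],"turn": [0,0,-0.448]}
  ]
}}

```text
time_s: 1.45
tool_pos: [0.2983, -0.2724, 0.1888]
tool_rot: [2.768, 1.484, 0.0]
wrist_force: [0.6, -0.6, -0.0]
finger_gap: 0.0855
```

Emit:
{"fn": "arm_command", "kwargs": {
  "motion": [
    {"hand": 0,"xyz": [1.0,-0.177,0.12],"turn": [0,0,-0.393]},
    {"hand": 0,"xyz": [1.0,-0.177,0.12],"turn": [0,0,-0.393]},
    {"hand": 0,"xyz": [1.0,-0.177,0.12],"turn": [0,0,-0.393]},
    {"hand": 0,"xyz": [1.0,-0.177,0.12],"turn": [0,0,-0.393]}
  ]
}}

```text
time_s: 1.95
tool_pos: [0.3595, -0.1347, 0.1712]
tool_rot: [2.509, 1.89, -0.001]
wrist_force: [-0.2, 0.1, 0.5]
finger_gap: 0.0853
```

Emit:
{"fn": "arm_command", "kwargs": {
  "motion": [
    {"hand": 0,"xyz": [1.0,0.135,0.118],"turn": [0,0,-0.391]},
    {"hand": 0,"xyz": [1.0,0.135,0.118],"turn": [0,0,-0.391]},
    {"hand": 0,"xyz": [1.0,0.135,0.118],"turn": [0,0,-0.391]},
    {"hand": 0,"xyz": [1.0,0.135,0.118],"turn": [0,0,-0.391]}
  ]
}}

```text
time_s: 2.45
tool_pos: [0.4208, 0.0032, 0.1534]
tool_rot: [2.192, 2.25, -0.001]
wrist_force: [-0.4, 0.6, 0.1]
finger_gap: 0.0856
```

```bash
python3 -c "
from h import *
plan(.431,.029,.15)
for n in('top','side'):
    c=read_camera(n);cv2.imwrite('pics/%s1.png'%n,c['color'][:,:,::-1]);print(proj(c,sense()['tool_pos']))
"
```

```text
t 2.45 at [0.4208 0.0032 0.1534] yaw 91.5 tilt 0.05 gap 0.0856 F [-0.4  0.6  0.1]
 xyz [0.17, 0.073, 0.022] turn [-0.001, 0.001, -0.071] rows 0.4
(np.float64(277.9895483649019), np.float64(252.01746229613076))
(np.float64(222.67024843129818), np.float64(173.59234766551612))
```

View pics/side1.png

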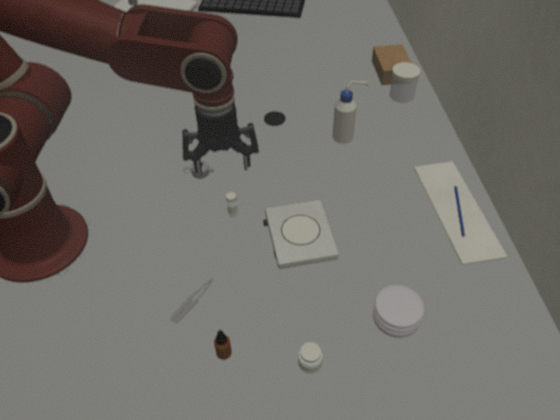

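View pics/top1.png

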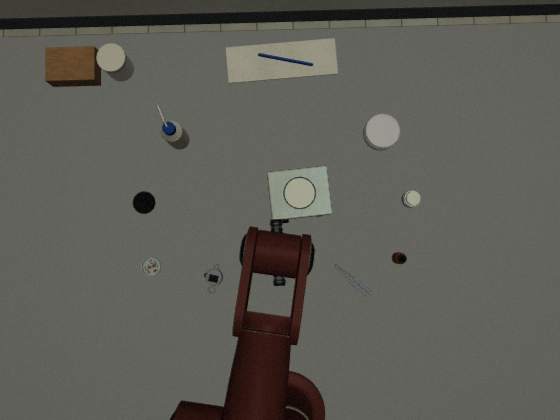

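Emit:
{"fn": "arm_command", "kwargs": {
  "motion": [
    {"hand": 0.2,"xyz": [0.17,0.073,0.1],"turn": [0,0,-0.071]},
    {"hand": 0.3,"xyz": [0.17,0.073,0.3],"turn": [0,0,-0.071]},
    {"hand": 0.3,"xyz": [0.17,0.073,0.6],"turn": [0,0,-0.071]},
    {"hand": 0.3,"xyz": [0.17,0.073,0.9],"turn": [0,0,-0.071]},
    {"hand": 0.3,"xyz": [0.17,0.073,0.9],"turn": [0,0,-0.071]}
  ]
}}

```text
time_s: 3.18
tool_pos: [0.427, 0.0282, 0.0151]
tool_rot: [-2.128, -2.302, 0.008]
wrist_force: [-0.4, -0.1, -1.0]
finger_gap: 0.0597
```

```bash
python3 -c "
from h import *
plan(.431,.029,.016)
for n in('side',):
    c=read_camera(n);cv2.imwrite('pics/%s2.png'%n,cv2.resize(c['color'][100:300,130:330,::-1],(600,600)))
"
```

```text
t 3.17 at [0.427  0.0282 0.0151] yaw 94.5 tilt 0.47 gap 0.0597 F [-0.4 -0.1 -1. ]
 xyz [0.003, 0.027, -0.006] turn [-0.01, -0.001, -0.005] rows 0.1
```

View pics/side2.png

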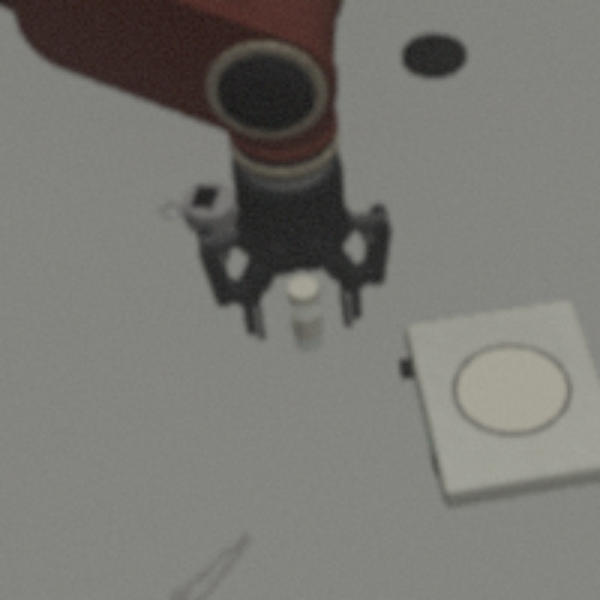

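Emit:
{"fn": "arm_command", "kwargs": {
  "motion": [
    {"hand": 0.5,"xyz": [0,0.027,0],"turn": [-0.01,0,0]},
    {"hand": 0.7,"xyz": [0,0.027,0],"turn": [-0.01,0,0]},
    {"hand": 1,"xyz": [0,0.027,0],"turn": [-0.01,0,0]},
    {"hand": 1,"xyz": [0,0.027,0],"turn": [-0.01,0,0]},
    {"hand": 1,"xyz": [0,0.027,0],"turn": [-0.01,0,0]},
    {"hand": 1,"xyz": [0,0.027,0],"turn": [-0.01,0,0]}
  ]
}}

```text
time_s: 3.98
tool_pos: [0.4359, 0.0295, 0.0205]
tool_rot: [2.123, 2.305, 0.011]
wrist_force: [-2.6, -1.7, 6.9]
finger_gap: 0.0209
```

```bash
python3 -c "
from h import *
plan(.431,.029,.016)
"
```

```text
t 3.98 at [0.4359 0.0295 0.0205] yaw 94.7 tilt 0.6 gap 0.0209 F [-2.6 -1.7  6.9]
 xyz [-0.001, -0.033, 0.03] turn [0.013, 0.002, -0.0] rows 0.1
```

Emit:
{"fn": "arm_command", "kwargs": {
  "motion": [
    {"hand": 1,"xyz": [0,0,-0.2],"turn": [0.01,0,0]},
    {"hand": 1,"xyz": [0,0,-0.5],"turn": [0.01,0,0]},
    {"hand": 1,"xyz": [0,0,-0.7],"turn": [0.01,0,0]},
    {"hand": 1,"xyz": [0,0,-0.7],"turn": [0.01,0,0]}
  ]
}}

```text
time_s: 4.47
tool_pos: [0.4361, 0.0297, 0.1271]
tool_rot: [2.124, 2.305, 0.008]
wrist_force: [-0.3, 0.4, -0.8]
finger_gap: 0.0207
```

```bash
python3 -c "
from h import *
plan(.584,-.178,.11)
for n in('side',):
    c=read_camera(n);cv2.imwrite('pics/%s3.png'%n,cv2.resize(c['color'][100:300,130:330,::-1],(600,600)))
"
```

```text
t 4.47 at [0.4361 0.0297 0.1271] yaw 94.7 tilt 0.47 gap 0.0207 F [-0.3  0.4 -0.8]
 xyz [-1.0, 0.595, 0.085] turn [0.007, 0.001, -0.0] rows 2.8
 xyz [-0.46, 0.274, 0.037] turn [0.003, 0.001, -0.0] rows 1.3
```

View pics/side3.png

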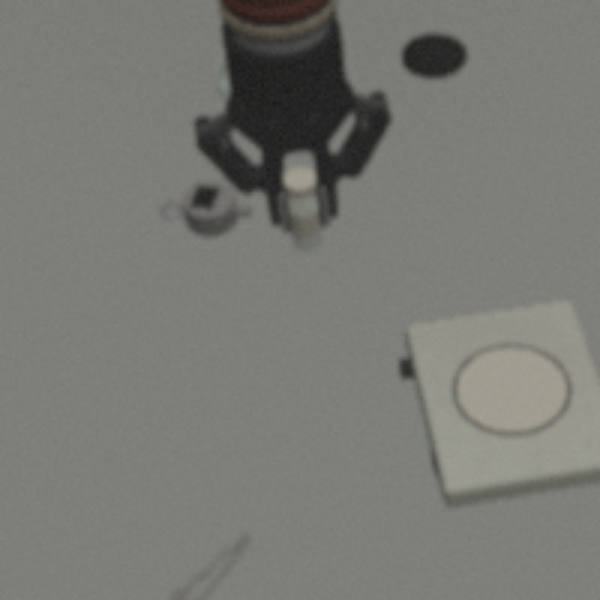

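Emit:
{"fn": "arm_command", "kwargs": {
  "motion": [
    {"hand": 1,"xyz": [-0.25,0.15,0.02],"turn": [0.01,0,0]},
    {"hand": 1,"xyz": [-0.6,0.36,0.05],"turn": [0.01,0,0]},
    {"hand": 1,"xyz": [-1.0,0.595,0.085],"turn": [0.01,0,0]},
    {"hand": 1,"xyz": [-1.0,0.595,0.085],"turn": [0.01,0,0]}
  ]
}}

```text
time_s: 5.03
tool_pos: [0.5348, -0.1149, 0.1078]
tool_rot: [-2.127, -2.3, 0.012]
wrist_force: [0.1, -0.1, -0.2]
finger_gap: 0.0209
```

Emit:
{"fn": "arm_command", "kwargs": {
  "motion": [
    {"hand": 1,"xyz": [-0.25,0.15,0.02],"turn": [0,0,0]},
    {"hand": 1,"xyz": [-0.46,0.274,0.037],"turn": [0,0,0]},
    {"hand": 1,"xyz": [-0.46,0.274,0.037],"turn": [0,0,0]},
    {"hand": 1,"xyz": [-0.46,0.274,0.037],"turn": [0,0,0]}
  ]
}}

```text
time_s: 5.52
tool_pos: [0.58, -0.1766, 0.1031]
tool_rot: [-2.123, -2.304, 0.01]
wrist_force: [0.0, -0.1, 0.3]
finger_gap: 0.021
```

```bash
python3 -c "
from h import *
plan(.584,-.178,.022)
"
```

```text
t 5.53 at [ 0.58   -0.1766  0.1031] yaw 94.7 tilt 0.59 gap 0.021 F [ 0.  -0.1  0.3]
 xyz [-0.012, 0.031, 0.541] turn [-0.013, -0.002, -0.0] rows 1.3
```

Emit:
{"fn": "arm_command", "kwargs": {
  "motion": [
    {"hand": 1,"xyz": [-0.012,0.031,0.25],"turn": [-0.012,0,0]},
    {"hand": 1,"xyz": [-0.012,0.031,0.45],"turn": [-0.012,0,0]},
    {"hand": 1,"xyz": [-0.012,0.031,0.52],"turn": [-0.012,0,0]},
    {"hand": 1,"xyz": [-0.012,0.031,0.54],"turn": [-0.012,0,0]},
    {"hand": 1,"xyz": [-0.012,0.031,0.54],"turn": [-0.012,0,0]}
  ]
}}

```text
time_s: 6.15
tool_pos: [0.586, -0.1794, 0.0247]
tool_rot: [2.127, 2.308, 0.003]
wrist_force: [-0.1, -1.2, -0.4]
finger_gap: 0.021
```

```bash
python3 -c "
from h import *
plan(.584,-.178,.022)
for n in('side',):
    c=read_camera(n);cv2.imwrite('pics/%s4.png'%n,cv2.resize(c['color'][150:350,180:380,::-1],(600,600)))
"
```

```text
t 6.15 at [ 0.586  -0.1794  0.0247] yaw 94.7 tilt 0.19 gap 0.021 F [-0.1 -1.2 -0.4]
 xyz [0.01, -0.013, 0.018] turn [0.004, 0.001, -0.001] rows 0.1
```

View pics/side4.png

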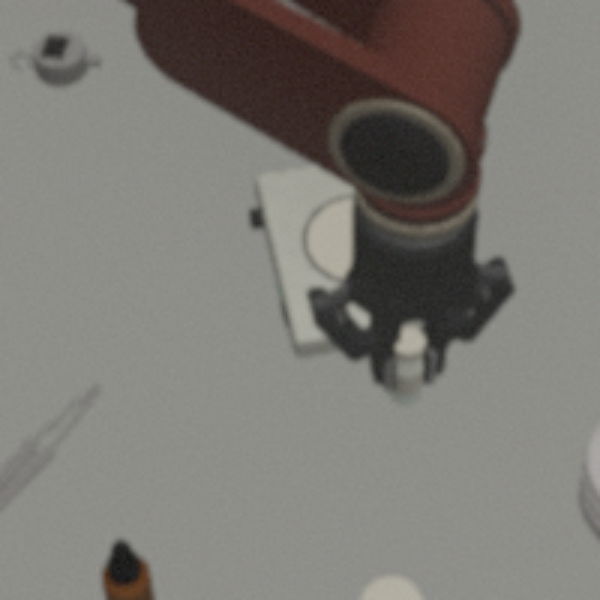

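Emit:
{"fn": "arm_command", "kwargs": {
  "motion": [
    {"hand": 1,"xyz": [0,0,0.02],"turn": [0,0,0]},
    {"hand": 1,"xyz": [0,0,0.03],"turn": [0,0,0]},
    {"hand": 1,"xyz": [0,0,0.03],"turn": [0,0,0]}
  ]
}}

```text
time_s: 6.58
tool_pos: [0.5859, -0.1797, 0.0205]
tool_rot: [2.128, 2.308, 0.002]
wrist_force: [-3.1, 0.8, 5.5]
finger_gap: 0.0211
```

```bash
python3 -c "
from h import *
plan(.584,-.178,.022)"
```

```text
t 6.58 at [ 0.5859 -0.1797  0.0205] yaw 94.6 tilt 0.14 gap 0.0211 F [-3.1  0.8  5.5]
 xyz [0.012, -0.012, -0.01] turn [0.003, 0.001, -0.001] rows 0.0
```

Emit:
{"fn": "arm_command", "kwargs": {
  "motion": [
    {"hand": 0.7,"xyz": [0,0,0],"turn": [0,0,0]},
    {"hand": 0.5,"xyz": [0,0,0],"turn": [0,0,0]},
    {"hand": 0.4,"xyz": [0,0,0],"turn": [0,0,0]},
    {"hand": 0.4,"xyz": [0,0,-0.2],"turn": [0,0,0]},
    {"hand": 0.2,"xyz": [0,0,-0.5],"turn": [0,0,0]},
    {"hand": 0,"xyz": [0,0,-0.8],"turn": [0,0,0]},
    {"hand": 0,"xyz": [0,0,-0.8],"turn": [0,0,0]}
  ]
}}

```text
time_s: 7.45
tool_pos: [0.5881, -0.1807, 0.1445]
tool_rot: [2.122, 2.302, 0.007]
wrist_force: [0.6, -0.4, -0.3]
finger_gap: 0.0855
```

```bash
python3 -c "
from h import *
plan(.551,-.353,.12)
c=read_camera('side');cv2.imwrite('pics/side5.png',cv2.resize(c['color'][150:400,180:430,::-1],(600,600)))"
```

```text
t 7.45 at [ 0.5881 -0.1807  0.1445] yaw 94.7 tilt 0.63 gap 0.0855 F [ 0.6 -0.4 -0.3]
 xyz [-1.0, -0.304, 0.147] turn [0.011, 0.005, -0.001] rows 2.5
 xyz [-0.124, -0.038, 0.018] turn [0.001, 0.001, -0.0] rows 0.3
```

View pics/side5.png

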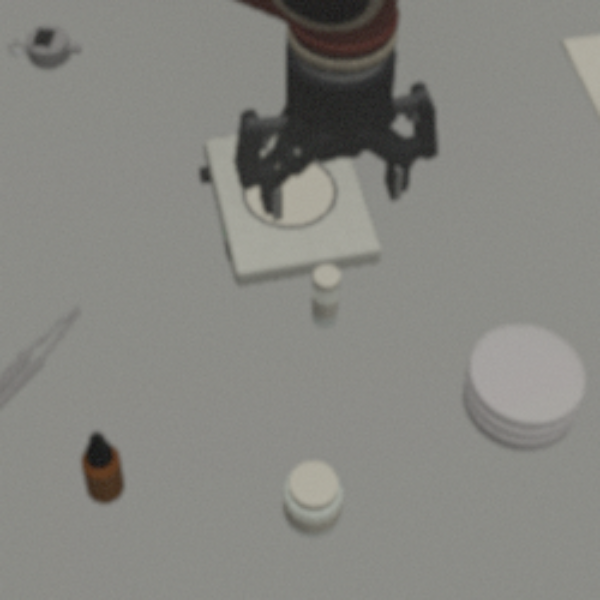

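Emit:
{"fn": "arm_command", "kwargs": {
  "motion": [
    {"hand": 0,"xyz": [-0.5,-0.15,0.1],"turn": [0.011,0.005,0]},
    {"hand": 0,"xyz": [-1.0,-0.304,0.147],"turn": [0.011,0.005,0]},
    {"hand": 0,"xyz": [-1.0,-0.304,0.147],"turn": [0.011,0.005,0]},
    {"hand": 0,"xyz": [-1.0,-0.304,0.147],"turn": [0.011,0.005,0]},
    {"hand": 0,"xyz": [-1.0,-0.304,0.147],"turn": [0.011,0.005,0]}
  ]
}}

```text
time_s: 8.12
tool_pos: [0.5513, -0.3315, 0.1152]
tool_rot: [-2.122, -2.302, 0.004]
wrist_force: [0.5, 0.7, -0.6]
finger_gap: 0.0858
```

```bash
python3 -c "
from h import *
plan(.551,-.353,.004)
c=read_camera('side');cv2.imwrite('pics/side6.png',cv2.resize(c['color'][220:420,200:400,::-1],(600,600)))"
```

```text
t 8.12 at [ 0.5513 -0.3315  0.1152] yaw 94.7 tilt 0.62 gap 0.0858 F [ 0.5  0.7 -0.6]
 xyz [-0.148, -0.007, 0.741] turn [-0.011, -0.008, -0.001] rows 1.8
```

View pics/side6.png

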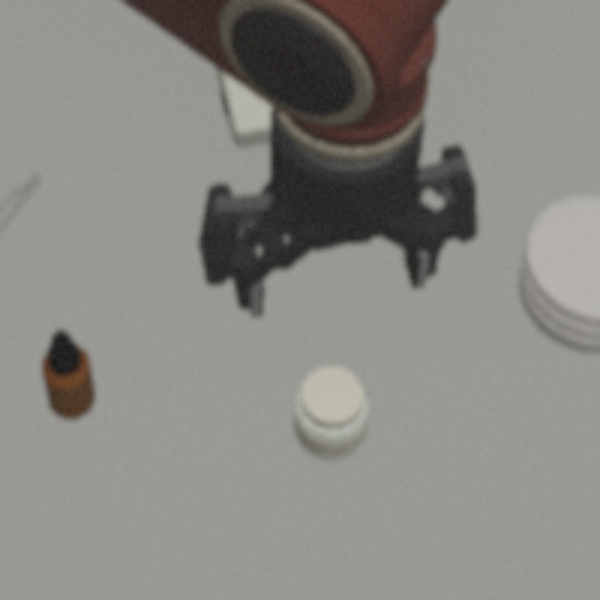

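Emit:
{"fn": "arm_command", "kwargs": {
  "motion": [
    {"hand": 0,"xyz": [-0.145,-0.007,0.1],"turn": [-0.009,-0.005,0]},
    {"hand": 0,"xyz": [-0.145,-0.007,0.4],"turn": [-0.009,-0.005,0]},
    {"hand": 0,"xyz": [-0.145,-0.007,0.65],"turn": [-0.009,-0.005,0]},
    {"hand": 0,"xyz": [-0.145,-0.007,0.74],"turn": [-0.009,-0.005,0]},
    {"hand": 0,"xyz": [-0.145,-0.007,0.74],"turn": [-0.009,-0.005,0]},
    {"hand": 0,"xyz": [-0.145,-0.007,0.74],"turn": [-0.009,-0.005,0]}
  ]
}}

```text
time_s: 8.93
tool_pos: [0.5531, -0.3549, 0.0078]
tool_rot: [2.127, 2.308, 0.0]
wrist_force: [0.3, -0.5, 1.0]
finger_gap: 0.0856
```

```bash
python3 -c "
from h import *
plan(.551,-.353,.004)
c=read_camera('side');cv2.imwrite('pics/side7.png',cv2.resize(c['color'][220:420,200:400,::-1],(600,600)))"
```

```text
t 8.93 at [ 0.5531 -0.3549  0.0078] yaw 94.7 tilt 0.19 gap 0.0856 F [ 0.3 -0.5  1. ]
 xyz [0.014, -0.013, 0.025] turn [0.003, 0.003, -0.001] rows 0.1
```

View pics/side7.png

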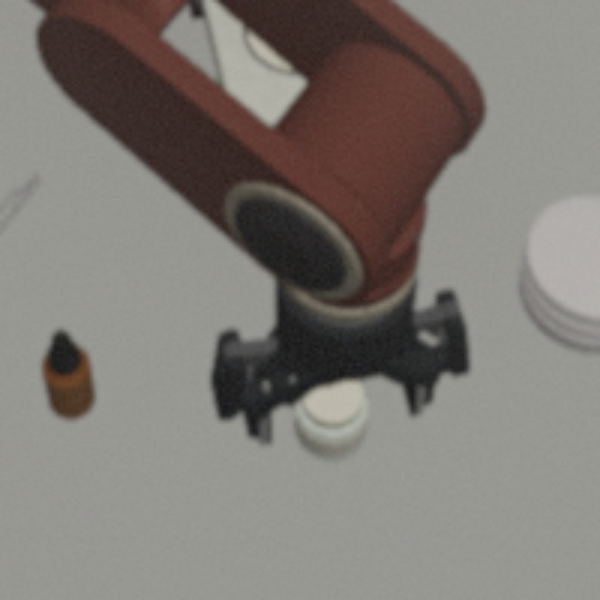

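Emit:
{"fn": "arm_command", "kwargs": {
  "motion": [
    {"hand": 0.3,"xyz": [0,-0.013,0.015],"turn": [0,0,0]},
    {"hand": 1,"xyz": [0,-0.013,0.015],"turn": [0,0,0]},
    {"hand": 1,"xyz": [0,-0.013,0.015],"turn": [0,0,0]},
    {"hand": 1,"xyz": [0,-0.013,0.015],"turn": [0,0,0]},
    {"hand": 1,"xyz": [0,-0.013,0.015],"turn": [0,0,0]},
    {"hand": 1,"xyz": [0,-0.013,0.015],"turn": [0,0,0]}
  ]
}}

```text
time_s: 9.72
tool_pos: [0.5503, -0.3545, 0.0043]
tool_rot: [2.129, 2.309, 0.0]
wrist_force: [-0.5, 0.5, 5.5]
finger_gap: 0.0426
```

```bash
python3 -c "
from h import *
plan(.551,-.353,.004)"
```

```text
t 9.72 at [ 0.5503 -0.3545  0.0043] yaw 94.7 tilt 0.07 gap 0.0426 F [-0.5  0.5  5.5]
 xyz [0.01, 0.006, 0.002] turn [0.001, 0.001, -0.001] rows 0.0
```

Emit:
{"fn": "arm_command", "kwargs": {
  "motion": [
    {"hand": 1,"xyz": [0,0,-0.25],"turn": [0,0,0]},
    {"hand": 1,"xyz": [0,0,-0.6],"turn": [0,0,0]},
    {"hand": 1,"xyz": [0,0,-0.9],"turn": [0,0,0]},
    {"hand": 1,"xyz": [0,0,-0.9],"turn": [0,0,0]}
  ]
}}

```text
time_s: 10.22
tool_pos: [0.552, -0.3557, 0.1434]
tool_rot: [2.124, 2.304, 0.001]
wrist_force: [0.2, -0.8, -0.6]
finger_gap: 0.0425
```

```bash
python3 -c "
from h import *
plan(.563,.074,.11)"
```

```text
t 10.22 at [ 0.552  -0.3557  0.1434] yaw 94.7 tilt 0.47 gap 0.0425 F [ 0.2 -0.8 -0.6]
 xyz [1.0, 0.107, 0.073] turn [0.003, 0.003, -0.0] rows 2.4
 xyz [1.0, 0.107, 0.075] turn [0.003, 0.003, -0.0] rows 2.4
 xyz [0.85, 0.092, 0.065] turn [0.002, 0.002, -0.0] rows 2.1
```

Emit:
{"fn": "arm_command", "kwargs": {
  "motion": [
    {"hand": 1,"xyz": [0.3,0.03,0],"turn": [0,0,0]},
    {"hand": 1,"xyz": [0.65,0.07,0],"turn": [0,0,0]},
    {"hand": 1,"xyz": [1.0,0.107,0],"turn": [0,0,0]}
  ]
}}

```text
time_s: 10.6
tool_pos: [0.5522, -0.2012, 0.1358]
tool_rot: [-2.128, -2.306, 0.001]
wrist_force: [1.2, 0.1, -0.9]
finger_gap: 0.0426
```

Emit:
{"fn": "arm_command", "kwargs": {
  "motion": [
    {"hand": 1,"xyz": [0.4,0.04,0],"turn": [0,0,0]},
    {"hand": 1,"xyz": [0.8,0.08,0],"turn": [0,0,0]},
    {"hand": 1,"xyz": [1.0,0.107,0],"turn": [0,0,0]}
  ]
}}

```text
time_s: 10.98
tool_pos: [0.5556, -0.0493, 0.1358]
tool_rot: [-2.124, -2.309, 0.003]
wrist_force: [1.1, -0.6, -1.1]
finger_gap: 0.0429
```

Emit:
{"fn": "arm_command", "kwargs": {
  "motion": [
    {"hand": 1,"xyz": [0.35,0.04,0.1],"turn": [0,0,0]},
    {"hand": 1,"xyz": [0.7,0.07,0.2],"turn": [0,0,0]},
    {"hand": 1,"xyz": [0.85,0.092,0.2],"turn": [0,0,0]},
    {"hand": 1,"xyz": [0.85,0.092,0.2],"turn": [0,0,0]},
    {"hand": 1,"xyz": [0.85,0.092,0.2],"turn": [0,0,0]}
  ]
}}

```text
time_s: 11.6
tool_pos: [0.5602, 0.0751, 0.1073]
tool_rot: [-2.129, -2.309, 0.003]
wrist_force: [0.2, -0.6, -0.6]
finger_gap: 0.0426
```

```bash
python3 -c "
from h import *
plan(.563,.074,.005)
c=read_camera('side');cv2.imwrite('pics/side8.png',cv2.resize(c['color'][100:300,180:380,::-1],(600,600)))"
```

```text
t 11.6 at [0.5602 0.0751 0.1073] yaw 94.6 tilt 0.12 gap 0.0426 F [ 0.2 -0.6 -0.6]
 xyz [-0.009, 0.019, 0.682] turn [-0.003, 0.0, -0.001] rows 1.6
```

View pics/side8.png

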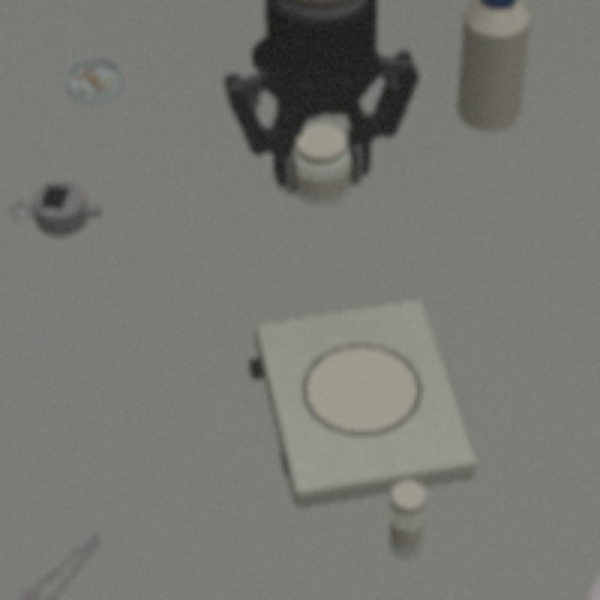

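Emit:
{"fn": "arm_command", "kwargs": {
  "motion": [
    {"hand": 1,"xyz": [-0.009,0.019,0.25],"turn": [0,0,0]},
    {"hand": 1,"xyz": [-0.009,0.019,0.5],"turn": [0,0,0]},
    {"hand": 1,"xyz": [-0.009,0.019,0.62],"turn": [0,0,0]},
    {"hand": 1,"xyz": [-0.009,0.019,0.67],"turn": [0,0,0]},
    {"hand": 1,"xyz": [-0.009,0.019,0.69],"turn": [0,0,0]},
    {"hand": 1,"xyz": [-0.009,0.019,0.7],"turn": [0,0,0]},
    {"hand": 1,"xyz": [-0.009,0.019,0.7],"turn": [0,0,0]}
  ]
}}

```text
time_s: 12.52
tool_pos: [0.5646, 0.0746, 0.0045]
tool_rot: [2.128, 2.309, 0.002]
wrist_force: [-0.5, 0.5, -1.4]
finger_gap: 0.0431
```

```bash
python3 -c "
from h import *
plan(.563,.074,.005)"
```

```text
t 12.53 at [0.5646 0.0746 0.0045] yaw 94.7 tilt 0.1 gap 0.0431 F [-0.5  0.5 -1.4]
 xyz [-0.003, -0.011, -0.003] turn [0.002, 0.0, -0.001] rows 0.0
```

Emit:
{"fn": "arm_command", "kwargs": {
  "motion": [
    {"hand": 1,"xyz": [0,0,0.015],"turn": [0,0,0]},
    {"hand": 1,"xyz": [0,0,0.02],"turn": [0,0,0]},
    {"hand": 1,"xyz": [0,0,0.02],"turn": [0,0,0]}
  ]
}}

```text
time_s: 12.9
tool_pos: [0.5648, 0.0747, 0.0042]
tool_rot: [2.129, 2.31, -0.0]
wrist_force: [-9.6, -1.2, 17.1]
finger_gap: 0.0426
```

Emit:
{"fn": "arm_command", "kwargs": {
  "motion": [
    {"hand": 0.4,"xyz": [0,0,0],"turn": [0,0,0]},
    {"hand": 0.2,"xyz": [0,0,0],"turn": [0,0,0]},
    {"hand": 0,"xyz": [0,0,0],"turn": [0,0,0]},
    {"hand": 0,"xyz": [0,0,-0.1],"turn": [0,0,0]},
    {"hand": 0,"xyz": [0,0,-0.4],"turn": [0,0,0]},
    {"hand": 0,"xyz": [0,0,-0.8],"turn": [0,0,0]},
    {"hand": 0,"xyz": [0,0,-1.0],"turn": [0,0,0]},
    {"hand": 0,"xyz": [0,0,-1.0],"turn": [0,0,0]}
  ]
}}

```text
time_s: 13.9
tool_pos: [0.5664, 0.0746, 0.1555]
tool_rot: [2.125, 2.305, 0.009]
wrist_force: [0.2, 0.6, -0.3]
finger_gap: 0.0853
```

```bash
python3 -c "
from h import *
plan(.396,-.314,.16,4.7)
c=read_camera('side');cv2.imwrite('pics/side9.png',cv2.resize(c['color'][100:300,180:380,::-1],(600,600)))"
```

```text
t 13.9 at [0.5664 0.0746 0.1555] yaw 94.7 tilt 0.48 gap 0.0853 F [ 0.2  0.6 -0.3]
 xyz [-1.0, -0.539, -0.016] turn [0.004, -0.003, 0.803] rows 3.4
 xyz [-1.0, 0.137, -0.011] turn [0.003, -0.003, 0.713] rows 3.0
 xyz [-0.525, 0.438, -0.007] turn [0.002, -0.002, 0.483] rows 2.0
```

View pics/side9.png

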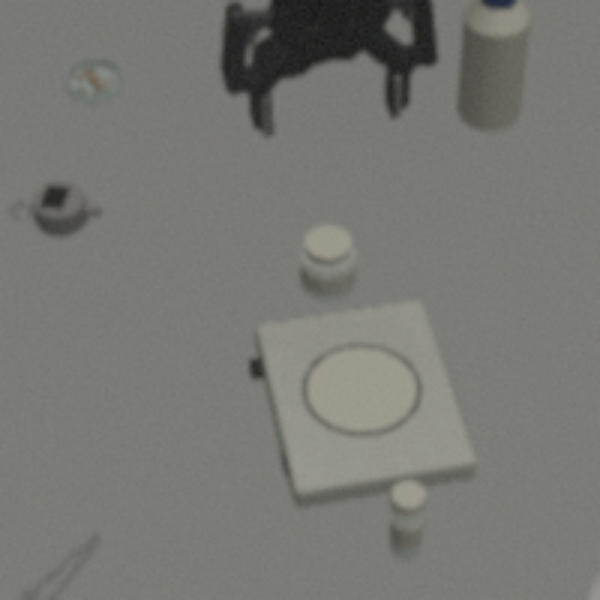

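Emit:
{"fn": "arm_command", "kwargs": {
  "motion": [
    {"hand": 0,"xyz": [-0.4,-0.22,0],"turn": [0,0,0.3]},
    {"hand": 0,"xyz": [-0.8,-0.43,0],"turn": [0,0,0.6]},
    {"hand": 0,"xyz": [-1.0,-0.539,0],"turn": [0,0,0.803]},
    {"hand": 0,"xyz": [-1.0,-0.539,0],"turn": [0,0,0.803]}
  ]
}}

```text
time_s: 14.45
tool_pos: [0.4931, -0.0835, 0.1482]
tool_rot: [-2.744, -1.524, 0.005]
wrist_force: [0.3, 0.4, -0.3]
finger_gap: 0.0853
```

Emit:
{"fn": "arm_command", "kwargs": {
  "motion": [
    {"hand": 0,"xyz": [-0.4,0.05,0],"turn": [0,0,0.24]},
    {"hand": 0,"xyz": [-0.8,0.1,0],"turn": [0,0,0.48]},
    {"hand": 0,"xyz": [-1.0,0.137,0],"turn": [0,0,0.713]},
    {"hand": 0,"xyz": [-1.0,0.137,0],"turn": [0,0,0.713]}
  ]
}}

```text
time_s: 14.95
tool_pos: [0.433, -0.2209, 0.1486]
tool_rot: [-3.057, -0.713, 0.004]
wrist_force: [0.7, 1.1, 0.1]
finger_gap: 0.0854
```

Emit:
{"fn": "arm_command", "kwargs": {
  "motion": [
    {"hand": 0,"xyz": [-0.25,0.2,0],"turn": [0,0,0.24]},
    {"hand": 0,"xyz": [-0.525,0.438,0],"turn": [0,0,0.483]},
    {"hand": 0,"xyz": [-0.525,0.438,0],"turn": [0,0,0.483]},
    {"hand": 0,"xyz": [-0.525,0.438,0],"turn": [0,0,0.483]},
    {"hand": 0,"xyz": [-0.525,0.438,0],"turn": [0,0,0.483]}
  ]
}}

```text
time_s: 15.58
tool_pos: [0.3939, -0.3124, 0.15]
tool_rot: [-3.138, -0.134, 0.001]
wrist_force: [0.6, -0.7, -0.5]
finger_gap: 0.0853
```

```bash
python3 -c "
from h import *
plan(.396,-.314,.013,4.7)
c=read_camera('side');cv2.imwrite('pics/side10.png',cv2.resize(c['color'][200:400,130:330,::-1],(600,600)))"
```

```text
t 15.57 at [ 0.3939 -0.3124  0.15  ] yaw 4.9 tilt 0.07 gap 0.0853 F [ 0.6 -0.7 -0.5]
 xyz [0.014, 0.013, 0.913] turn [-0.002, 0.001, 0.004] rows 2.2
```

View pics/side10.png

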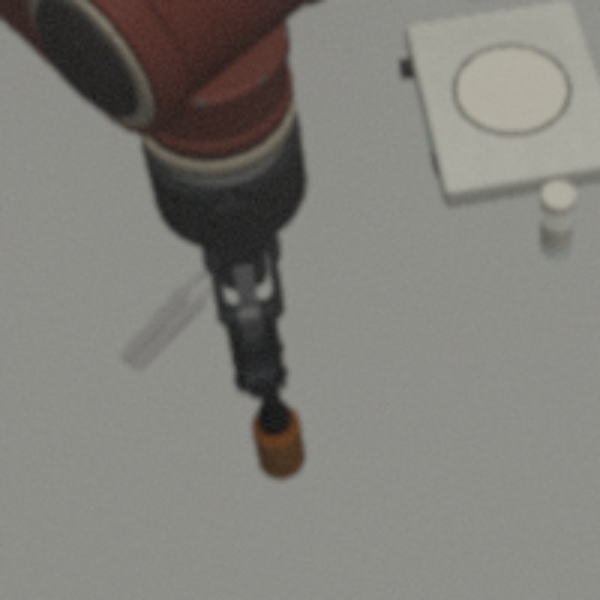

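Emit:
{"fn": "arm_command", "kwargs": {
  "motion": [
    {"hand": 0,"xyz": [0.014,0.013,0.25],"turn": [0,0,0]},
    {"hand": 0,"xyz": [0.014,0.013,0.6],"turn": [0,0,0]},
    {"hand": 0,"xyz": [0.014,0.013,0.85],"turn": [0,0,0]},
    {"hand": 0,"xyz": [0.014,0.013,0.913],"turn": [0,0,0]},
    {"hand": 0,"xyz": [0.014,0.013,0.913],"turn": [0,0,0]},
    {"hand": 0.3,"xyz": [0.014,0.013,0.913],"turn": [0,0,0]}
  ]
}}

```text
time_s: 16.38
tool_pos: [0.397, -0.3169, 0.0158]
tool_rot: [3.136, 0.13, 0.004]
wrist_force: [1.0, -0.4, 0.3]
finger_gap: 0.07
```

```bash
python3 -c "
from h import *
plan(.396,-.314,.013,4.7)
c=read_camera('side');cv2.imwrite('pics/side11.png',cv2.resize(c['color'][200:400,130:330,::-1],(600,600)))"
```

```text
t 16.38 at [ 0.397  -0.3169  0.0158] yaw 4.7 tilt 0.22 gap 0.07 F [ 1.  -0.4  0.3]
 xyz [-0.005, -0.02, 0.018] turn [0.004, -0.003, 0.001] rows 0.1
```

View pics/side11.png

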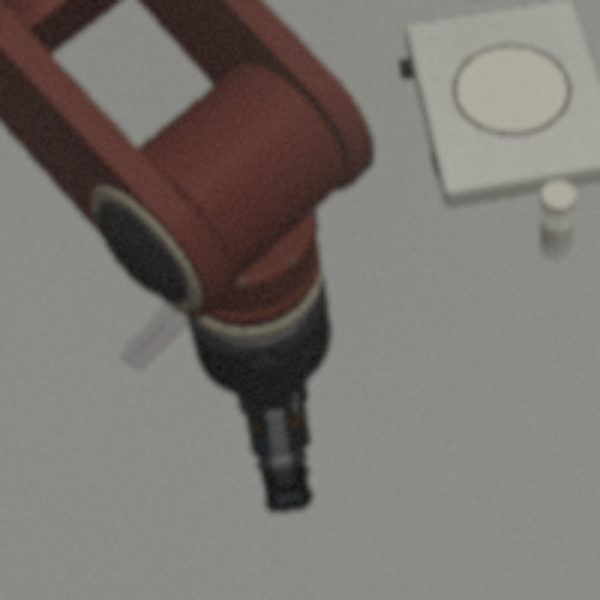

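Emit:
{"fn": "arm_command", "kwargs": {
  "motion": [
    {"hand": 0.6,"xyz": [0,-0.01,0.01],"turn": [0,0,0]},
    {"hand": 1,"xyz": [0,-0.01,0.01],"turn": [0,0,0]},
    {"hand": 1,"xyz": [0,-0.01,0.01],"turn": [0,0,0]},
    {"hand": 1,"xyz": [0,-0.01,0.01],"turn": [0,0,0]},
    {"hand": 1,"xyz": [0,-0.01,0.01],"turn": [0,0,0]},
    {"hand": 1,"xyz": [0,-0.01,0.01],"turn": [0,0,0]}
  ]
}}

```text
time_s: 17.18
tool_pos: [0.3961, -0.3148, 0.013]
tool_rot: [3.138, 0.129, 0.001]
wrist_force: [0.2, 0.3, 5.9]
finger_gap: 0.0285
```

```bash
python3 -c "
from h import *
plan(.396,-.314,.013,4.7)"
```

```text
t 17.18 at [ 0.3961 -0.3148  0.013 ] yaw 4.7 tilt 0.07 gap 0.0285 F [0.2 0.3 5.9]
 xyz [0.0, -0.006, 0.0] turn [0.001, -0.001, -0.0] rows 0.0
```

Emit:
{"fn": "arm_command", "kwargs": {
  "motion": [
    {"hand": 1,"xyz": [0,0,-0.25],"turn": [0,0,0]},
    {"hand": 1,"xyz": [0,0,-0.6],"turn": [0,0,0]},
    {"hand": 1,"xyz": [0,0,-0.9],"turn": [0,0,0]},
    {"hand": 1,"xyz": [0,0,-0.9],"turn": [0,0,0]}
  ]
}}

```text
time_s: 17.68
tool_pos: [0.3974, -0.3163, 0.1516]
tool_rot: [3.132, 0.128, 0.009]
wrist_force: [-0.5, -0.6, -0.9]
finger_gap: 0.0283
```

```bash
python3 -c "
from h import *
plan(.683,-.049,.14,4.7)
c=read_camera('side');cv2.imwrite('pics/side12.png',cv2.resize(c['color'][200:400,130:330,::-1],(600,600)))"
```

```text
t 17.68 at [ 0.3974 -0.3163  0.1516] yaw 4.7 tilt 0.49 gap 0.0283 F [-0.5 -0.6 -0.9]
 xyz [1.0, -0.793, 0.038] turn [0.004, -0.003, -0.0] rows 3.1
 xyz [1.0, -0.793, 0.038] turn [0.004, -0.003, -0.0] rows 3.1
 xyz [0.043, -0.034, 0.002] turn [0.0, -0.0, -0.0] rows 0.1
```

View pics/side12.png

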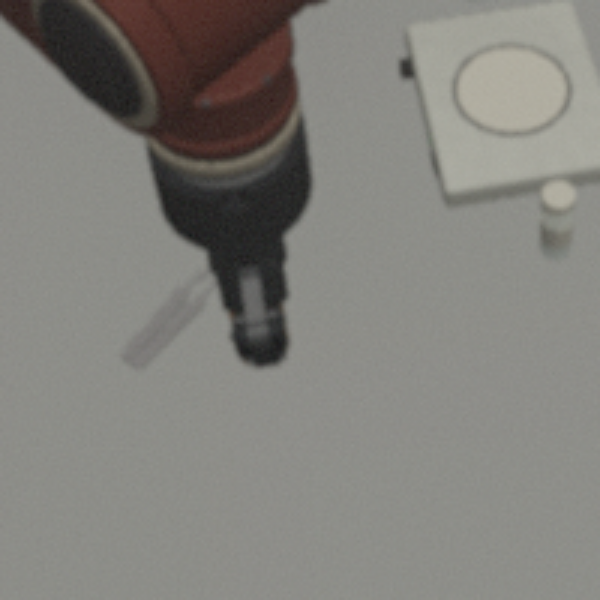

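Emit:
{"fn": "arm_command", "kwargs": {
  "motion": [
    {"hand": 1,"xyz": [0.3,-0.24,0],"turn": [0,0,0]},
    {"hand": 1,"xyz": [0.65,-0.52,0],"turn": [0,0,0]},
    {"hand": 1,"xyz": [1.0,-0.793,0],"turn": [0,0,0]},
    {"hand": 1,"xyz": [1.0,-0.793,0],"turn": [0,0,0]}
  ]
}}

```text
time_s: 18.23
tool_pos: [0.5358, -0.1802, 0.1443]
tool_rot: [-3.136, -0.136, 0.006]
wrist_force: [-0.1, -0.1, -0.3]
finger_gap: 0.0286
```

Emit:
{"fn": "arm_command", "kwargs": {
  "motion": [
    {"hand": 1,"xyz": [0.3,-0.24,0],"turn": [0,0,0]},
    {"hand": 1,"xyz": [0.65,-0.52,0],"turn": [0,0,0]},
    {"hand": 1,"xyz": [1.0,-0.793,0],"turn": [0,0,0]},
    {"hand": 1,"xyz": [1.0,-0.793,0],"turn": [0,0,0]},
    {"hand": 1,"xyz": [1.0,-0.793,0],"turn": [0,0,0]}
  ]
}}

```text
time_s: 18.85
tool_pos: [0.6739, -0.0528, 0.1449]
tool_rot: [-3.139, -0.129, 0.006]
wrist_force: [-0.2, -0.5, -0.2]
finger_gap: 0.0282
```

```bash
python3 -c "
from h import *
plan(.684,-.049,.014,4.7)
c=read_camera('side');cv2.imwrite('pics/side13.png',cv2.resize(c['color'][120:320,230:430,::-1],(600,600)))"
```

```text
t 18.85 at [ 0.6739 -0.0528  0.1449] yaw 4.7 tilt 0.21 gap 0.0282 F [-0.2 -0.5 -0.2]
 xyz [0.072, -0.019, 0.872] turn [-0.0, 0.005, 0.0] rows 2.1
```

View pics/side13.png

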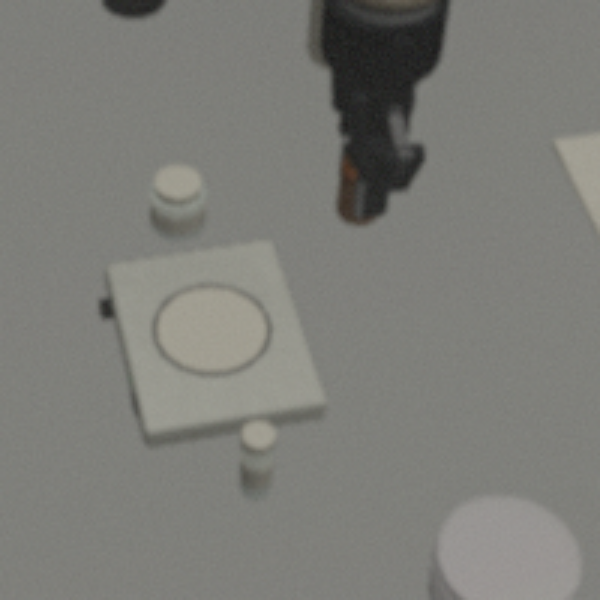

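```bash
python3 -c "
from h import *
c=read_camera('side')
for z in(.125,.135): print(ray(c,349.3,191.5,z), ray(c,230+340/3,120+190/3,z),ray(c,230+385/3,120+190/3,z))
print(sense()['tool_pos'])"
```

```text
[ 0.67439695 -0.05364727  0.125     ] [ 0.66684794 -0.02896761  0.125     ] [ 0.69767349 -0.03289465  0.125     ]
[ 0.67165552 -0.06300295  0.135     ] [ 0.66420114 -0.03863265  0.135     ] [ 0.6946403  -0.04251045  0.135     ]
[ 0.6736124  -0.05380279  0.14584795]
```

Aligned within a few mm. Lower.

Emit:
{"fn": "arm_command", "kwargs": {
  "motion": [
    {"hand": 1,"xyz": [0.06,-0.019,0.2],"turn": [0,0,0]},
    {"hand": 1,"xyz": [0.06,-0.019,0.5],"turn": [0,0,0]},
    {"hand": 1,"xyz": [0.06,-0.019,0.72],"turn": [0,0,0]},
    {"hand": 1,"xyz": [0.06,-0.019,0.82],"turn": [0,0,0]},
    {"hand": 1,"xyz": [0.06,-0.019,0.86],"turn": [0,0,0]},
    {"hand": 1,"xyz": [0.06,-0.019,0.87],"turn": [0,0,0]},
    {"hand": 1,"xyz": [0.06,-0.019,0.87],"turn": [0,0,0]}
  ]
}}

```text
time_s: 19.82
tool_pos: [0.6848, -0.0493, 0.0183]
tool_rot: [3.138, 0.129, 0.004]
wrist_force: [0.5, 0.6, -0.6]
finger_gap: 0.0284
```

```bash
python3 -c "
from h import *
plan(.684,-.049,.014,4.7)"
```

```text
t 19.82 at [ 0.6848 -0.0493  0.0183] yaw 4.7 tilt 0.15 gap 0.0284 F [ 0.5  0.6 -0.6]
 xyz [-0.005, -0.003, 0.029] turn [0.001, -0.003, -0.0] rows 0.1
```

Emit:
{"fn": "arm_command", "kwargs": {
  "motion": [
    {"hand": 1,"xyz": [0,0,0.02],"turn": [0,0,0]},
    {"hand": 1,"xyz": [0,0,0.035],"turn": [0,0,0]},
    {"hand": 1,"xyz": [0,0,0.04],"turn": [0,0,0]},
    {"hand": 1,"xyz": [0,0,0.04],"turn": [0,0,0]}
  ]
}}

```text
time_s: 20.32
tool_pos: [0.6845, -0.049, 0.013]
tool_rot: [3.139, 0.129, 0.001]
wrist_force: [-4.7, 0.3, 8.9]
finger_gap: 0.0284
```

Emit:
{"fn": "arm_command", "kwargs": {
  "motion": [
    {"hand": 0.5,"xyz": [0,0,0],"turn": [0,0,0]},
    {"hand": 0.3,"xyz": [0,0,0],"turn": [0,0,0]},
    {"hand": 0.1,"xyz": [0,0,0],"turn": [0,0,0]},
    {"hand": 0.1,"xyz": [0,0,-0.1],"turn": [0,0,0]},
    {"hand": 0,"xyz": [0,0,-0.4],"turn": [0,0,0]},
    {"hand": 0,"xyz": [0,0,-0.8],"turn": [0,0,0]},
    {"hand": 0,"xyz": [0,0,-1.0],"turn": [0,0,0]},
    {"hand": 0,"xyz": [0,0,-1.0],"turn": [0,0,0]}
  ]
}}

```text
time_s: 21.32
tool_pos: [0.6863, -0.0495, 0.1664]
tool_rot: [3.137, 0.129, 0.014]
wrist_force: [0.3, 0.0, -0.1]
finger_gap: 0.0854
```

```bash
python3 -c "
from h import *
plan(.561,.358,.15,94.7)
c=read_camera('side');cv2.imwrite('pics/side14.png',cv2.resize(c['color'][120:320,230:430,::-1],(600,600)))"
```

```text
t 21.32 at [ 0.6863 -0.0495  0.1664] yaw 4.7 tilt 0.51 gap 0.0854 F [ 0.3  0.  -0.1]
 xyz [-0.22, -1.0, 0.035] turn [0.004, -0.002, -0.72] rows 3.0
 xyz [0.364, -1.0, 0.04] turn [0.004, -0.002, -0.749] rows 3.1
 xyz [0.608, -0.446, 0.029] turn [0.003, -0.002, -0.531] rows 2.2
```

View pics/side14.png

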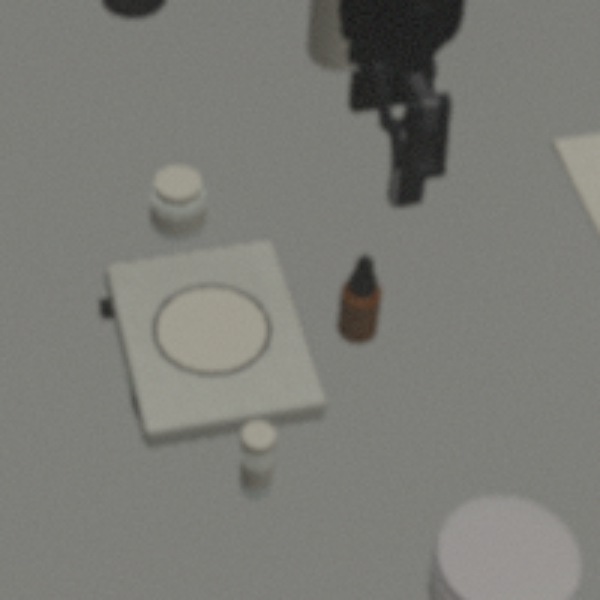

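```bash
python3 -c "
from h import *
plan(.55,.1,.155,60)"
```

```text
t 21.38 at [ 0.6848 -0.0492  0.1631] yaw 4.7 tilt 0.23 gap 0.0848 F [ 0.   1.6 -0.6]
 xyz [-0.662, -0.867, 0.041] turn [0.003, -0.003, -1.0] rows 4.2
 xyz [0.033, -0.247, 0.01] turn [0.001, -0.001, -0.229] rows 1.0
```

Emit:
{"fn": "arm_command", "kwargs": {
  "motion": [
    {"hand": 0,"xyz": [-0.3,-0.3,0],"turn": [0,0,-0.24]},
    {"hand": 0,"xyz": [-0.5,-0.6,0],"turn": [0,0,-0.47]},
    {"hand": 0,"xyz": [-0.662,-0.867,0.04],"turn": [0,0,-0.7]},
    {"hand": 0,"xyz": [-0.662,-0.867,0.04],"turn": [0,0,-0.9]},
    {"hand": 0,"xyz": [-0.662,-0.867,0.04],"turn": [0,0,-1]},
    {"hand": 0,"xyz": [-0.662,-0.867,0.04],"turn": [0,0,-1]}
  ]
}}

```text
time_s: 22.12
tool_pos: [0.5728, 0.0726, 0.1525]
tool_rot: [-2.85, -1.318, 0.005]
wrist_force: [-0.2, 0.6, 0.0]
finger_gap: 0.0855
```

```bash
python3 -c "
from h import *
plan(.561,.358,.1,94.7)"
```

```text
t 22.12 at [0.5728 0.0726 0.1525] yaw 49.7 tilt 0.21 gap 0.0855 F [-0.2  0.6  0. ]
 xyz [1.0, -0.922, 0.25] turn [-0.003, 0.001, -0.715] rows 3.3
 xyz [0.535, -0.099, 0.1] turn [-0.001, 0.0, -0.286] rows 1.3
```

Emit:
{"fn": "arm_command", "kwargs": {
  "motion": [
    {"hand": 0,"xyz": [0.3,-0.28,0.05],"turn": [0,0,-0.24]},
    {"hand": 0,"xyz": [0.65,-0.6,0.15],"turn": [0,0,-0.47]},
    {"hand": 0,"xyz": [1.0,-0.922,0.25],"turn": [0,0,-0.715]},
    {"hand": 0,"xyz": [1.0,-0.922,0.25],"turn": [0,0,-0.715]}
  ]
}}

```text
time_s: 22.62
tool_pos: [0.5639, 0.2786, 0.1146]
tool_rot: [-2.37, -2.06, 0.005]
wrist_force: [-0.8, 0.1, 0.3]
finger_gap: 0.0853
```

Emit:
{"fn": "arm_command", "kwargs": {
  "motion": [
    {"hand": 0,"xyz": [0.3,-0.05,0.1],"turn": [0,0,-0.2]},
    {"hand": 0,"xyz": [0.535,-0.099,0.1],"turn": [0,0,-0.286]},
    {"hand": 0,"xyz": [0.535,-0.099,0.1],"turn": [0,0,-0.286]},
    {"hand": 0,"xyz": [0.535,-0.099,0.1],"turn": [0,0,-0.286]},
    {"hand": 0,"xyz": [0.535,-0.099,0.1],"turn": [0,0,-0.286]}
  ]
}}

```text
time_s: 23.25
tool_pos: [0.5627, 0.3565, 0.1021]
tool_rot: [2.13, 2.309, -0.001]
wrist_force: [0.4, -0.3, -0.5]
finger_gap: 0.0853
```

```bash
python3 -c "
from h import *
plan(.561,.358,.03,94.7)
c=read_camera('side');cv2.imwrite('pics/side15.png',cv2.resize(c['color'][20:220,180:380,::-1],(600,600)))"
```

```text
t 23.25 at [0.5627 0.3565 0.1021] yaw 94.6 tilt 0.02 gap 0.0853 F [ 0.4 -0.3 -0.5]
 xyz [0.011, -0.01, 0.48] turn [-0.0, 0.0, -0.002] rows 1.2
```

View pics/side15.png

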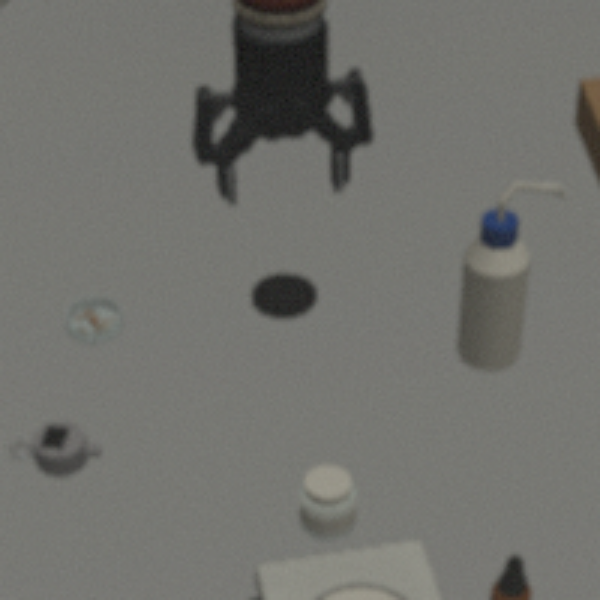

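Emit:
{"fn": "arm_command", "kwargs": {
  "motion": [
    {"hand": 0,"xyz": [0.011,-0.005,0.2],"turn": [0,0,0]},
    {"hand": 0,"xyz": [0.011,-0.005,0.4],"turn": [0,0,0]},
    {"hand": 0,"xyz": [0.011,-0.005,0.53],"turn": [0,0,0]},
    {"hand": 0,"xyz": [0.011,-0.005,0.54],"turn": [0,0,0]},
    {"hand": 0,"xyz": [0.011,-0.005,0.54],"turn": [0,0,0]}
  ]
}}

```text
time_s: 23.92
tool_pos: [0.5622, 0.3596, 0.0222]
tool_rot: [2.128, 2.311, 0.002]
wrist_force: [0.1, 0.5, 0.9]
finger_gap: 0.0851
```

```bash
python3 -c "
from h import *
plan(.561,.358,-.003,94.7)
c=read_camera('side');cv2.imwrite('pics/side16.png',cv2.resize(c['color'][50:170,215:335,::-1],(600,600)))
print(proj(c,[.561,.358,.005]))"
```

```text
t 23.93 at [0.5622 0.3596 0.0222] yaw 94.7 tilt 0.09 gap 0.0851 F [0.1 0.5 0.9]
 xyz [-0.01, -0.009, 0.168] turn [0.002, -0.001, 0.0] rows 0.4
(np.float64(273.9550899245839), np.float64(117.42070517158339))
```

View pics/side16.png

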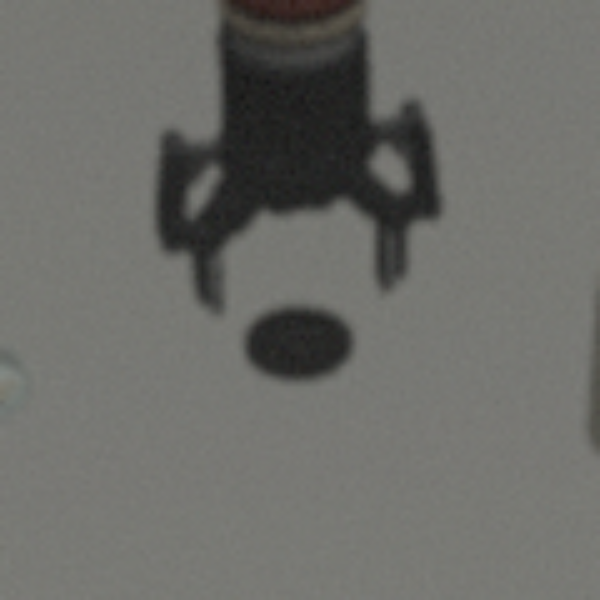

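```bash
python3 -c "
from h import *
c=read_camera('side');s=sense()['tool_pos'];print(s)
for z in(.035,.03): print(ray(c,275.3,109.6,z), ray(c,215+213/5,50+308/5,z),ray(c,215+392/5,50+286/5,z))
print(ray(c,215+298/5,50+342/5,.005))"
```

```text
[0.56257639 0.35991867 0.02285553]
[0.56465175 0.3526826  0.035     ] [0.51713581 0.35024883 0.035     ] [0.61378294 0.35671762 0.035     ]
[0.56526541 0.35917468 0.03      ] [0.51748186 0.35672721 0.03      ] [0.61467331 0.36323242 0.03      ]
[0.56227954 0.35357713 0.005     ]
```

Emit:
{"fn": "arm_command", "kwargs": {
  "motion": [
    {"hand": 0,"xyz": [-0.01,-0.007,0.1],"turn": [0,0,0]},
    {"hand": 0,"xyz": [-0.01,-0.007,0.16],"turn": [0,0,0]},
    {"hand": 0,"xyz": [-0.01,-0.007,0.16],"turn": [0,0,0]},
    {"hand": 0,"xyz": [-0.01,-0.007,0.16],"turn": [0,0,0]},
    {"hand": 0.2,"xyz": [-0.01,-0.007,0.16],"turn": [0,0,0]}
  ]
}}

```text
time_s: 24.65
tool_pos: [0.5609, 0.358, -0.0024]
tool_rot: [2.127, 2.311, 0.001]
wrist_force: [-0.1, 0.6, -0.7]
finger_gap: 0.0695
```

```bash
python3 -c "
from h import *
plan(.561,.358,-.003,94.7)
c=read_camera('side');cv2.imwrite('pics/side17.png',cv2.resize(c['color'][50:170,215:335,::-1],(600,600)))"
```

```text
t 24.65 at [ 0.5609  0.358  -0.0024] yaw 94.7 tilt 0.05 gap 0.0695 F [-0.1  0.6 -0.7]
 xyz [-0.0, 0.001, 0.004] turn [0.001, -0.0, 0.001] rows 0.0
```

View pics/side17.png

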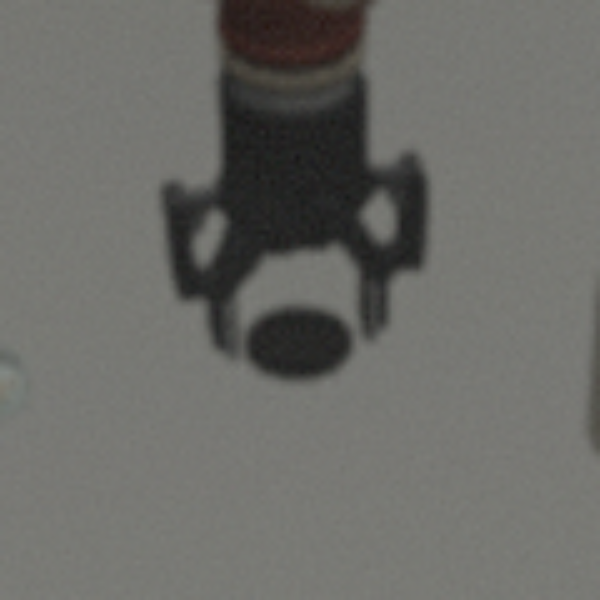

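Emit:
{"fn": "arm_command", "kwargs": {
  "motion": [
    {"hand": 0.2,"xyz": [-0.035,0,0],"turn": [0,0,0]},
    {"hand": 0.2,"xyz": [-0.035,0,0],"turn": [0,0,0]}
  ]
}}

```text
time_s: 24.95
tool_pos: [0.5611, 0.3522, -0.0028]
tool_rot: [2.128, 2.311, 0.0]
wrist_force: [-1.3, 0.2, 0.2]
finger_gap: 0.0684
```

```bash
python3 -c "
from h import *
plan(.561,.358,-.003,94.7)
c=read_camera('side');I=c['color'][50:170,215:335,::-1].astype(float);I=np.clip((I-25)*2.2,0,255).astype(np.uint8);cv2.imwrite('pics/side18.png',cv2.resize(I,(600,600),interpolation=cv2.INTER_CUBIC))"
```

```text
t 24.95 at [ 0.5611  0.3522 -0.0028] yaw 94.7 tilt 0.0 gap 0.0684 F [-1.3  0.2  0.2]
 xyz [0.038, 0.003, 0.001] turn [0.0, -0.0, 0.0] rows 0.1
```

View pics/side18.png

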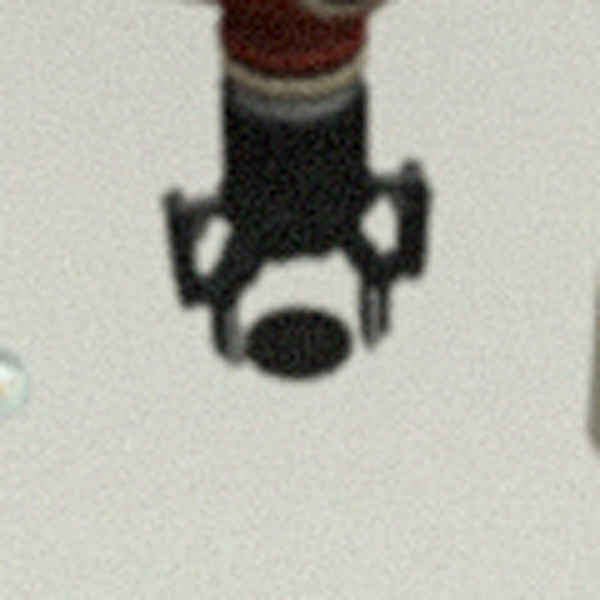

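Emit:
{"fn": "arm_command", "kwargs": {
  "motion": [
    {"hand": 0.4,"xyz": [0,0,0],"turn": [0,0,0]},
    {"hand": 1,"xyz": [0,0,0],"turn": [0,0,0]},
    {"hand": 1,"xyz": [0,0,0],"turn": [0,0,0]},
    {"hand": 1,"xyz": [0,0,0],"turn": [0,0,0]},
    {"hand": 1,"xyz": [0,0,0],"turn": [0,0,0]}
  ]
}}

```text
time_s: 25.62
tool_pos: [0.5616, 0.3527, -0.0016]
tool_rot: [2.127, 2.311, 0.001]
wrist_force: [-0.7, -0.5, 6.1]
finger_gap: 0.0549
```

```bash
python3 -c "
from h import *
plan(.561,.358,-.003,94.7)
c=read_camera('side');I=c['color'][50:170,215:335,::-1].astype(float);I=np.clip((I-25)*2.2,0,255).astype(np.uint8);cv2.imwrite('pics/side19.png',cv2.resize(I,(600,600),interpolation=cv2.INTER_CUBIC))"
```

```text
t 25.62 at [ 0.5616  0.3527 -0.0016] yaw 94.7 tilt 0.05 gap 0.0549 F [-0.7 -0.5  6.1]
 xyz [0.035, -0.001, 0.009] turn [0.001, -0.0, 0.001] rows 0.1
```

View pics/side19.png

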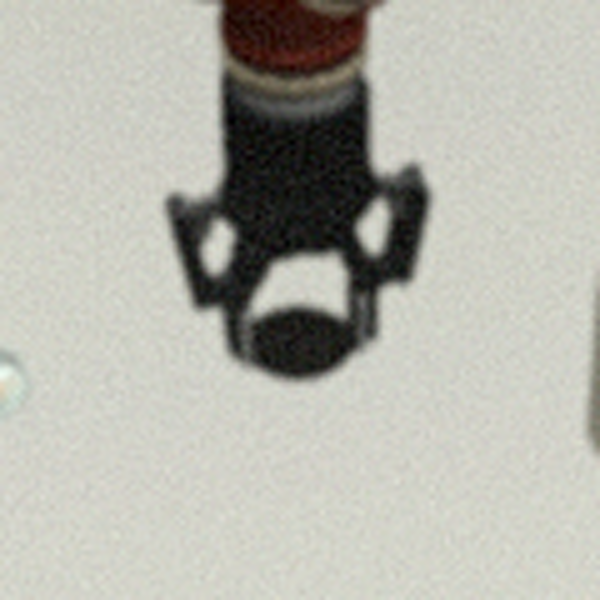

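Emit:
{"fn": "arm_command", "kwargs": {
  "motion": [
    {"hand": 1,"xyz": [0,0,-0.05],"turn": [0,0,0]},
    {"hand": 1,"xyz": [0,0,-0.15],"turn": [0,0,0]},
    {"hand": 1,"xyz": [0,0,-0.3],"turn": [0,0,0]},
    {"hand": 1,"xyz": [0,0,-0.3],"turn": [0,0,0]}
  ]
}}

```text
time_s: 26.18
tool_pos: [0.5633, 0.3538, 0.0462]
tool_rot: [2.126, 2.31, 0.01]
wrist_force: [0.4, -0.6, 0.2]
finger_gap: 0.0545
```

```bash
python3 -c "
from h import *
plan(.573,-.06,.12,94.7)
c=read_camera('side');I=c['color'][50:170,215:335,::-1].astype(float);I=np.clip((I-25)*2.2,0,255).astype(np.uint8);cv2.imwrite('pics/side20.png',cv2.resize(I,(600,600),interpolation=cv2.INTER_CUBIC))"
```

```text
t 26.18 at [0.5633 0.3538 0.0462] yaw 94.7 tilt 0.38 gap 0.0545 F [ 0.4 -0.6  0.2]
 xyz [-1.0, -0.058, -0.182] turn [0.003, -0.001, 0.0] rows 2.4
 xyz [-1.0, -0.058, -0.18] turn [0.003, -0.001, 0.0] rows 2.4
 xyz [-0.754, -0.044, -0.135] turn [0.002, -0.001, 0.0] rows 1.8
```

View pics/side20.png

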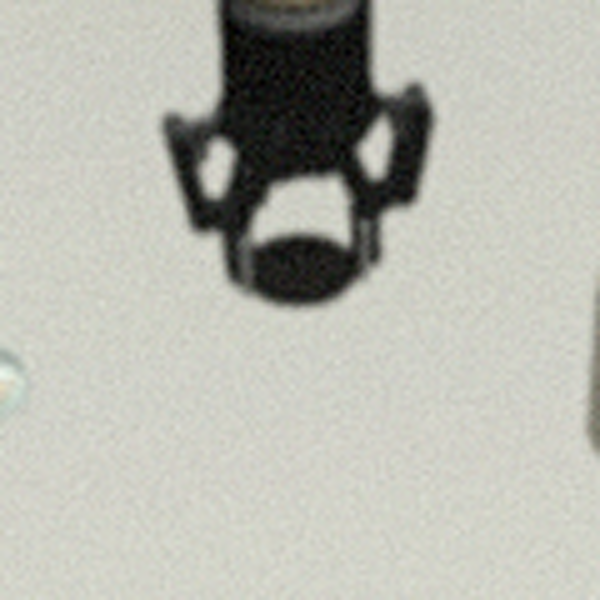

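Emit:
{"fn": "arm_command", "kwargs": {
  "motion": [
    {"hand": 1,"xyz": [-0.25,0,-0.2],"turn": [0,0,0]},
    {"hand": 1,"xyz": [-0.6,-0.03,-0.45],"turn": [0,0,0]},
    {"hand": 1,"xyz": [-1.0,-0.058,-0.5],"turn": [0,0,0]},
    {"hand": 1,"xyz": [-1.0,-0.058,-0.5],"turn": [0,0,0]}
  ]
}}

```text
time_s: 26.72
tool_pos: [0.5653, 0.1991, 0.118]
tool_rot: [2.132, 2.305, 0.001]
wrist_force: [0.0, 1.3, -1.3]
finger_gap: 0.0549
```

Emit:
{"fn": "arm_command", "kwargs": {
  "motion": [
    {"hand": 1,"xyz": [-0.3,-0.02,0],"turn": [0,0,0]},
    {"hand": 1,"xyz": [-0.65,-0.04,0],"turn": [0,0,0]},
    {"hand": 1,"xyz": [-1.0,-0.058,0],"turn": [0,0,0]},
    {"hand": 1,"xyz": [-1.0,-0.058,0],"turn": [0,0,0]}
  ]
}}

```text
time_s: 27.22
tool_pos: [0.5681, 0.0502, 0.1162]
tool_rot: [-2.131, -2.307, 0.002]
wrist_force: [0.1, 0.2, -0.4]
finger_gap: 0.0544
```

Emit:
{"fn": "arm_command", "kwargs": {
  "motion": [
    {"hand": 1,"xyz": [-0.3,-0.02,0],"turn": [0,0,0]},
    {"hand": 1,"xyz": [-0.6,-0.04,0.1],"turn": [0,0,0]},
    {"hand": 1,"xyz": [-0.76,-0.044,0.2],"turn": [0,0,0]},
    {"hand": 1,"xyz": [-0.76,-0.044,0.3],"turn": [0,0,0]},
    {"hand": 1,"xyz": [-0.76,-0.044,0.3],"turn": [0,0,0]},
    {"hand": 1,"xyz": [-0.76,-0.044,0.3],"turn": [0,0,0]}
  ]
}}

```text
time_s: 27.98
tool_pos: [0.5715, -0.0605, 0.0722]
tool_rot: [-2.125, -2.313, -0.001]
wrist_force: [0.4, 0.2, 0.1]
finger_gap: 0.055
```

```bash
python3 -c "
from h import *
plan(.573,-.06,.026,94.7)
c=read_camera('side');I=c['color'][120:320,200:400,::-1].astype(float);I=np.clip((I-15)*1.7,0,255).astype(np.uint8);cv2.imwrite('pics/side21.png',cv2.resize(I,(600,600),interpolation=cv2.INTER_CUBIC))"
```

```text
t 27.98 at [ 0.5715 -0.0605  0.0722] yaw 94.8 tilt 0.02 gap 0.055 F [0.4 0.2 0.1]
 xyz [0.002, 0.01, 0.308] turn [0.0, -0.0, 0.003] rows 0.7
```

View pics/side21.png

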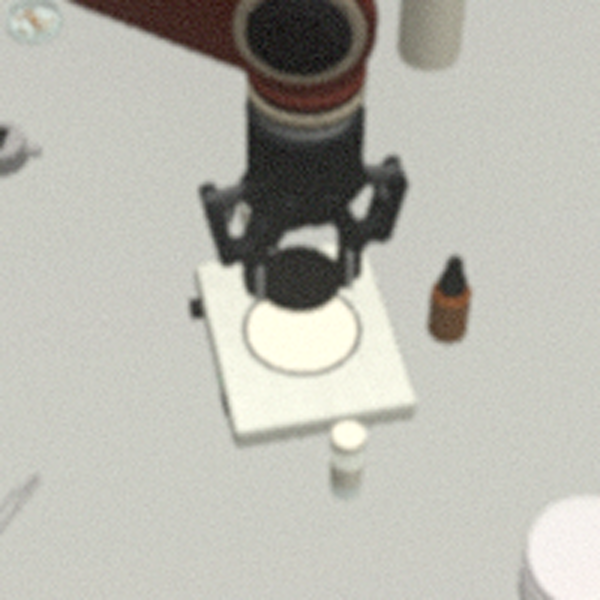

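```bash
python3 -c "
from h import *
c=read_camera('side')
for z in (.074,.078,.082): print(ray(c,200+298/3-.3,120+278/3-.3,z))
print(ray(c,200+302/3-.3,120+331/3-.3,.026))"
```

```text
[ 0.57144636 -0.05249759  0.074     ]
[ 0.57090085 -0.05602042  0.078     ]
[ 0.57035534 -0.05954325  0.082     ]
[ 0.5738003  -0.06117178  0.026     ]
```

Emit:
{"fn": "arm_command", "kwargs": {
  "motion": [
    {"hand": 1,"xyz": [-0.015,0.015,0.12],"turn": [0,0,0]},
    {"hand": 1,"xyz": [-0.015,0.015,0.24],"turn": [0,0,0]},
    {"hand": 1,"xyz": [-0.015,0.015,0.28],"turn": [0,0,0]},
    {"hand": 1,"xyz": [-0.015,0.015,0.295],"turn": [0,0,0]},
    {"hand": 1,"xyz": [-0.015,0.015,0.295],"turn": [0,0,0]}
  ]
}}

```text
time_s: 28.7
tool_pos: [0.5738, -0.0641, 0.0279]
tool_rot: [2.128, 2.311, 0.0]
wrist_force: [-0.3, -0.1, -0.1]
finger_gap: 0.0548
```

```bash
python3 -c "
from h import *
plan(.573,-.06,.026,94.7)
c=read_camera('side');I=c['color'][170:290,240:360,::-1].astype(float);I=np.clip((I-15)*1.7,0,255).astype(np.uint8);cv2.imwrite('pics/side22.png',cv2.resize(I,(600,600),interpolation=cv2.INTER_CUBIC))"
```

```text
t 28.7 at [ 0.5738 -0.0641  0.0279] yaw 94.7 tilt 0.01 gap 0.0548 F [-0.3 -0.1 -0.1]
 xyz [0.028, -0.003, 0.013] turn [0.0, 0.0, 0.001] rows 0.1
```

View pics/side22.png

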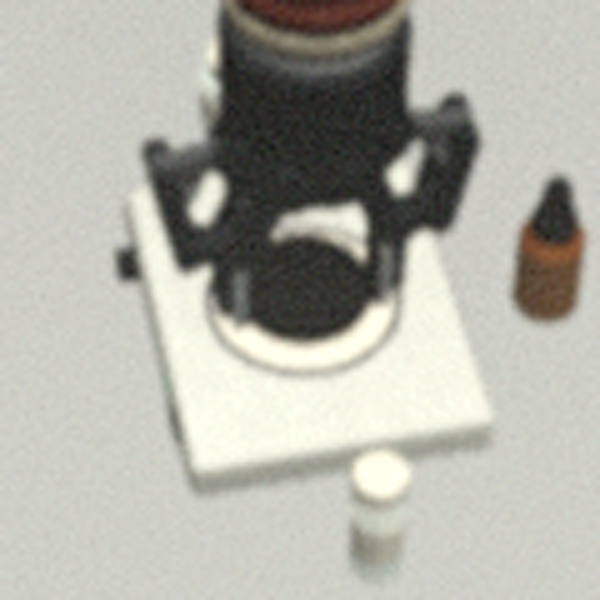

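Emit:
{"fn": "arm_command", "kwargs": {
  "motion": [
    {"hand": 1,"xyz": [0.005,0,0.012],"turn": [0,0,0]},
    {"hand": 1,"xyz": [0.005,0,0.025],"turn": [0,0,0]},
    {"hand": 1,"xyz": [0.005,0,0.03],"turn": [0,0,0]},
    {"hand": 1,"xyz": [0.005,0,0.03],"turn": [0,0,0]}
  ]
}}

```text
time_s: 29.25
tool_pos: [0.574, -0.0633, 0.0244]
tool_rot: [2.127, 2.311, 0.0]
wrist_force: [-2.4, -0.1, 4.4]
finger_gap: 0.0546
```

```bash
python3 -c "
from h import *
plan(.573,-.06,.026,94.7)"
```

```text
t 29.25 at [ 0.574  -0.0633  0.0244] yaw 94.7 tilt 0.02 gap 0.0546 F [-2.4 -0.1  4.4]
 xyz [0.023, -0.005, -0.01] turn [0.0, 0.0, 0.001] rows 0.1
```

Contact. Release and rise.

Emit:
{"fn": "arm_command", "kwargs": {
  "motion": [
    {"hand": 0.3,"xyz": [0,0,0],"turn": [0,0,0]},
    {"hand": 0.1,"xyz": [0,0,0],"turn": [0,0,0]},
    {"hand": 0,"xyz": [0,0,0],"turn": [0,0,0]},
    {"hand": 0,"xyz": [0,0,-0.1],"turn": [0,0,0]},
    {"hand": 0,"xyz": [0,0,-0.4],"turn": [0,0,0]},
    {"hand": 0,"xyz": [0,0,-0.7],"turn": [0,0,0]},
    {"hand": 0,"xyz": [0,0,-0.7],"turn": [0,0,0]}
  ]
}}

```text
time_s: 30.12
tool_pos: [0.5772, -0.0641, 0.1349]
tool_rot: [2.121, 2.304, 0.008]
wrist_force: [1.0, 0.2, 0.1]
finger_gap: 0.0855
```

```bash
python3 -c "
from h import *
plan(.39,.335,.12,94.7)
c=read_camera('side');I=c['color'][120:320,200:400,::-1].astype(float);I=np.clip((I-15)*1.7,0,255).astype(np.uint8);cv2.imwrite('pics/side23.png',cv2.resize(I,(600,600),interpolation=cv2.INTER_CUBIC))"
```

```text
t 30.12 at [ 0.5772 -0.0641  0.1349] yaw 94.7 tilt 0.63 gap 0.0855 F [1.  0.2 0.1]
 xyz [1.0, -0.372, 0.029] turn [0.005, 0.002, 0.0] rows 2.6
 xyz [1.0, -0.372, 0.031] turn [0.005, 0.002, 0.0] rows 2.6
 xyz [0.755, -0.281, 0.026] turn [0.004, 0.001, 0.0] rows 1.9
```

View pics/side23.png

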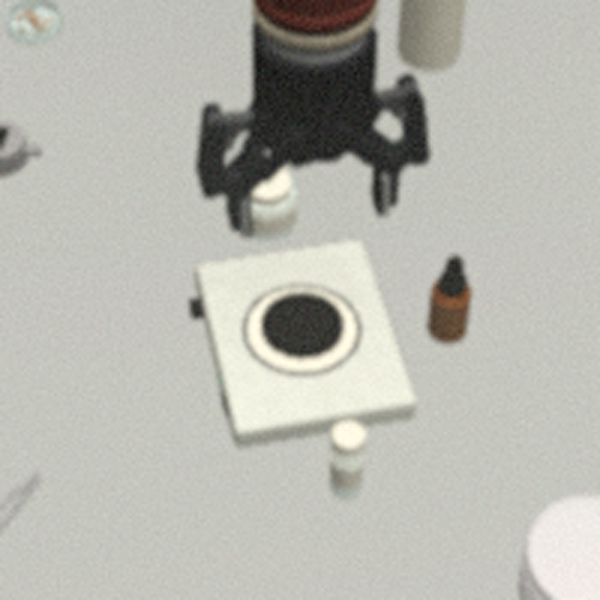

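Emit:
{"fn": "arm_command", "kwargs": {
  "motion": [
    {"hand": 0,"xyz": [0.35,-0.13,0],"turn": [0,0,0]},
    {"hand": 0,"xyz": [0.7,-0.26,0],"turn": [0,0,0]},
    {"hand": 0,"xyz": [1.0,-0.372,0],"turn": [0,0,0]},
    {"hand": 0,"xyz": [1.0,-0.372,0],"turn": [0,0,0]}
  ]
}}

```text
time_s: 30.68
tool_pos: [0.5032, 0.0838, 0.1267]
tool_rot: [-2.121, -2.314, 0.003]
wrist_force: [0.6, -0.2, 0.3]
finger_gap: 0.0853
```

Emit:
{"fn": "arm_command", "kwargs": {
  "motion": [
    {"hand": 0,"xyz": [0.35,-0.13,0],"turn": [0,0,0]},
    {"hand": 0,"xyz": [0.7,-0.26,0],"turn": [0,0,0]},
    {"hand": 0,"xyz": [1.0,-0.372,0],"turn": [0,0,0]},
    {"hand": 0,"xyz": [1.0,-0.372,0],"turn": [0,0,0]}
  ]
}}

```text
time_s: 31.18
tool_pos: [0.4363, 0.2277, 0.1274]
tool_rot: [-2.123, -2.315, 0.003]
wrist_force: [0.0, 0.2, 0.3]
finger_gap: 0.0853
```

Emit:
{"fn": "arm_command", "kwargs": {
  "motion": [
    {"hand": 0,"xyz": [0.35,-0.13,0.1],"turn": [0,0,0]},
    {"hand": 0,"xyz": [0.755,-0.28,0.2],"turn": [0,0,0]},
    {"hand": 0,"xyz": [0.755,-0.28,0.4],"turn": [0,0,0]},
    {"hand": 0,"xyz": [0.755,-0.28,0.4],"turn": [0,0,0]},
    {"hand": 0,"xyz": [0.755,-0.28,0.4],"turn": [0,0,0]}
  ]
}}

```text
time_s: 31.8
tool_pos: [0.3876, 0.3349, 0.0688]
tool_rot: [2.13, 2.309, 0.0]
wrist_force: [0.1, 0.5, 0.7]
finger_gap: 0.0856
```

```bash
python3 -c "
from h import *
plan(.39,.335,.03,94.7)
c=read_camera('side');I=c['color'][60:180,150:270,::-1].astype(float);I=np.clip((I-15)*1.9,0,255).astype(np.uint8);cv2.imwrite('pics/side24.png',cv2.resize(I,(600,600),interpolation=cv2.INTER_CUBIC))"
```

```text
t 31.8 at [0.3876 0.3349 0.0688] yaw 94.6 tilt 0.02 gap 0.0856 F [0.1 0.5 0.7]
 xyz [-0.001, 0.016, 0.259] turn [0.0, 0.0, -0.001] rows 0.6
```

View pics/side24.png

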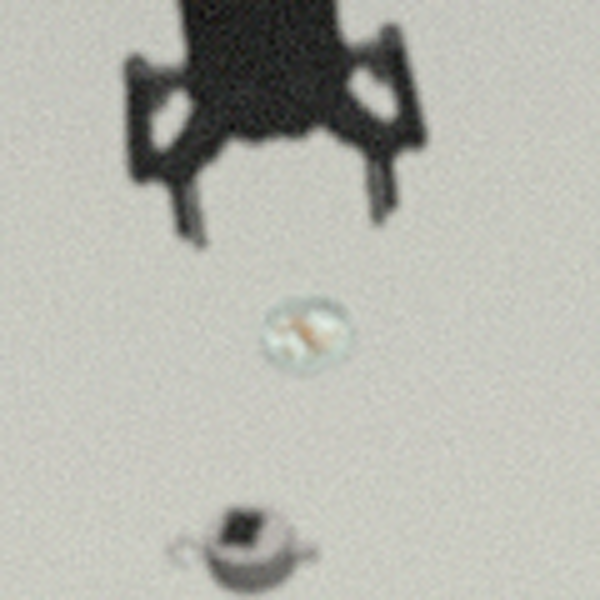

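```bash
python3 -c "
from h import *
c=read_camera('side')
q=lambda p:[round(float((a-o)*5)) for a,o in zip(proj(c,p),(150,60))]
print(q([.3876,.335,.082]),q([.39,.335,.016]),q([.39,.335,0]))
for v,z in((335,.008),(330,.012)): print(ray(c,150+309/5-.4,60+v/5-.4,z))"
```

```text
[284, 223] [303, 324] [306, 347]
[0.39159009 0.337104   0.008     ]
[0.39198908 0.33629975 0.012     ]
```

Emit:
{"fn": "arm_command", "kwargs": {
  "motion": [
    {"hand": 0,"xyz": [0,0.02,0.15],"turn": [0,0,0]},
    {"hand": 0,"xyz": [0,0.02,0.3],"turn": [0,0,0]},
    {"hand": 0,"xyz": [0,0.02,0.4],"turn": [0,0,0]},
    {"hand": 0,"xyz": [0,0.02,0.445],"turn": [0,0,0]},
    {"hand": 0.2,"xyz": [0,0.02,0.445],"turn": [0,0,0]},
    {"hand": 0.25,"xyz": [0,0.02,0.445],"turn": [0,0,0]}
  ]
}}

```text
time_s: 32.65
tool_pos: [0.3901, 0.3365, 0.0025]
tool_rot: [2.127, 2.311, 0.002]
wrist_force: [-0.4, 0.1, 0.0]
finger_gap: 0.0642
```

```bash
python3 -c "
from h import *
plan(.391,.335,.002,94.7)
c=read_camera('side');I=c['color'][60:180,150:270,::-1].astype(float);I=np.clip((I-15)*1.9,0,255).astype(np.uint8);cv2.imwrite('pics/side25.png',cv2.resize(I,(600,600),interpolation=cv2.INTER_CUBIC))"
```

```text
t 32.65 at [0.3901 0.3365 0.0025] yaw 94.7 tilt 0.09 gap 0.0642 F [-0.4  0.1  0. ]
 xyz [-0.011, 0.005, 0.003] turn [0.002, -0.001, 0.001] rows 0.0
```

View pics/side25.png

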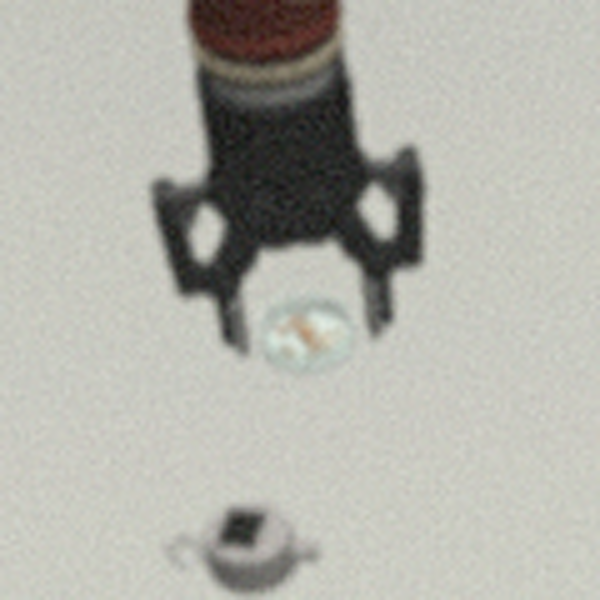

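Emit:
{"fn": "arm_command", "kwargs": {
  "motion": [
    {"hand": 0.25,"xyz": [-0.022,0.003,0],"turn": [0,0,0]},
    {"hand": 0.25,"xyz": [-0.022,0.003,0],"turn": [0,0,0]},
    {"hand": 0.45,"xyz": [-0.022,0.003,0],"turn": [0,0,0]},
    {"hand": 0.6,"xyz": [-0.022,0.003,0],"turn": [0,0,0]},
    {"hand": 1,"xyz": [-0.022,0.003,0],"turn": [0,0,0]},
    {"hand": 1,"xyz": [-0.022,0.003,0],"turn": [0,0,0]},
    {"hand": 1,"xyz": [-0.022,0.003,0],"turn": [0,0,0]}
  ]
}}

```text
time_s: 33.58
tool_pos: [0.3907, 0.3331, 0.0025]
tool_rot: [2.127, 2.311, 0.001]
wrist_force: [-1.1, -1.4, 5.8]
finger_gap: 0.047
```

```bash
python3 -c "
from h import *
plan(.391,.335,.002,94.7)
c=read_camera('side');I=c['color'][60:180,150:270,::-1].astype(float);I=np.clip((I-15)*1.9,0,255).astype(np.uint8);cv2.imwrite('pics/side26.png',cv2.resize(I,(600,600),interpolation=cv2.INTER_CUBIC))"
```

```text
t 33.58 at [0.3907 0.3331 0.0025] yaw 94.7 tilt 0.05 gap 0.047 F [-1.1 -1.4  5.8]
 xyz [0.012, 0.003, 0.003] turn [0.001, -0.0, 0.001] rows 0.0
```

View pics/side26.png

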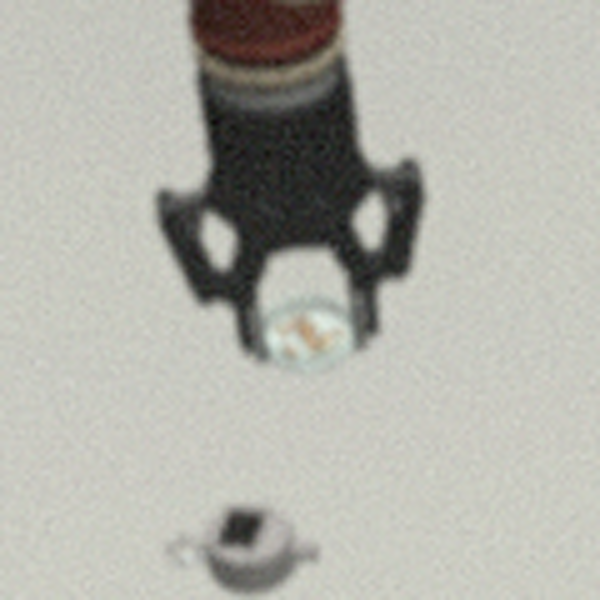

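Gripped. Lift gently.

Emit:
{"fn": "arm_command", "kwargs": {
  "motion": [
    {"hand": 1,"xyz": [0,0,-0.03],"turn": [0,0,0]},
    {"hand": 1,"xyz": [0,0,-0.1],"turn": [0,0,0]},
    {"hand": 1,"xyz": [0,0,-0.2],"turn": [0,0,0]},
    {"hand": 1,"xyz": [0,0,-0.35],"turn": [0,0,0]},
    {"hand": 1,"xyz": [0,0,-0.55],"turn": [0,0,0]},
    {"hand": 1,"xyz": [0,0,-0.75],"turn": [0,0,0]},
    {"hand": 1,"xyz": [0,0,-0.8],"turn": [0,0,0]},
    {"hand": 1,"xyz": [0,0,-0.8],"turn": [0,0,0]}
  ]
}}

```text
time_s: 34.62
tool_pos: [0.3903, 0.333, 0.122]
tool_rot: [2.127, 2.311, 0.002]
wrist_force: [-0.5, 0.0, -0.5]
finger_gap: 0.0474
```

```bash
python3 -c "
from h import *
plan(.574,-.063,.122,94.7)
c=read_camera('side');I=c['color'][10:130,150:270,::-1].astype(float);I=np.clip((I-15)*1.9,0,255).astype(np.uint8);cv2.imwrite('pics/side27.png',cv2.resize(I,(600,600),interpolation=cv2.INTER_CUBIC))"
```

```text
t 34.62 at [0.3903 0.333  0.122 ] yaw 94.7 tilt 0.06 gap 0.0474 F [-0.5  0.  -0.5]
 xyz [-1.0, 0.367, -0.0] turn [0.0, -0.0, 0.0] rows 2.6
 xyz [-1.0, 0.367, -0.0] turn [0.0, -0.0, 0.0] rows 2.6
 xyz [-0.732, 0.269, 0.0] turn [0.0, -0.0, 0.0] rows 1.9
```

View pics/side27.png

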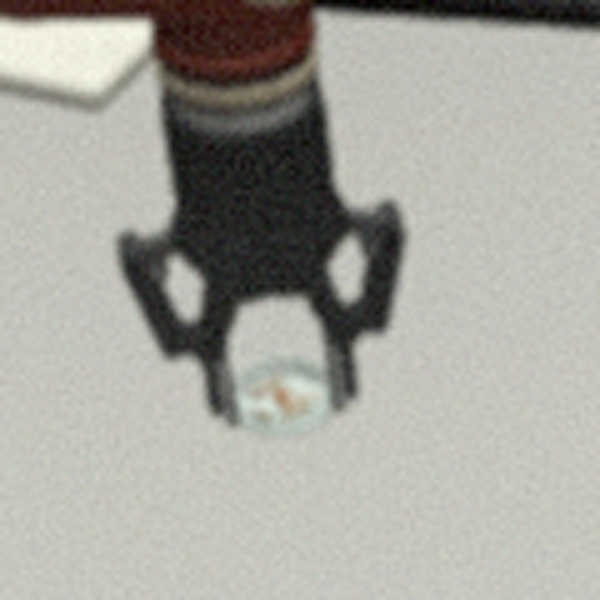

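Held level. Carry slowly in smooth rows.

Emit:
{"fn": "arm_command", "kwargs": {
  "motion": [
    {"hand": 1,"xyz": [-0.06,0.02,0],"turn": [0,0,0]},
    {"hand": 1,"xyz": [-0.18,0.07,0],"turn": [0,0,0]},
    {"hand": 1,"xyz": [-0.32,0.12,0],"turn": [0,0,0]},
    {"hand": 1,"xyz": [-0.46,0.17,0],"turn": [0,0,0]},
    {"hand": 1,"xyz": [-0.6,0.22,0],"turn": [0,0,0]},
    {"hand": 1,"xyz": [-0.74,0.27,0],"turn": [0,0,0]},
    {"hand": 1,"xyz": [-0.88,0.323,0],"turn": [0,0,0]},
    {"hand": 1,"xyz": [-1.0,0.367,0],"turn": [0,0,0]}
  ]
}}

```text
time_s: 35.67
tool_pos: [0.457, 0.1864, 0.1202]
tool_rot: [-2.128, -2.31, 0.003]
wrist_force: [-1.0, 0.5, 0.0]
finger_gap: 0.0472
```

Emit:
{"fn": "arm_command", "kwargs": {
  "motion": [
    {"hand": 1,"xyz": [-0.12,0.045,0],"turn": [0,0,0]},
    {"hand": 1,"xyz": [-0.26,0.095,0],"turn": [0,0,0]},
    {"hand": 1,"xyz": [-0.4,0.147,0],"turn": [0,0,0]},
    {"hand": 1,"xyz": [-0.54,0.2,0],"turn": [0,0,0]},
    {"hand": 1,"xyz": [-0.68,0.25,0],"turn": [0,0,0]},
    {"hand": 1,"xyz": [-0.8,0.294,0],"turn": [0,0,0]},
    {"hand": 1,"xyz": [-0.92,0.338,0],"turn": [0,0,0]},
    {"hand": 1,"xyz": [-1.0,0.367,0],"turn": [0,0,0]}
  ]
}}

```text
time_s: 36.67
tool_pos: [0.5249, 0.0419, 0.1213]
tool_rot: [-2.128, -2.311, 0.0]
wrist_force: [-0.2, -0.0, 0.7]
finger_gap: 0.0472
```

Emit:
{"fn": "arm_command", "kwargs": {
  "motion": [
    {"hand": 1,"xyz": [-0.12,0.045,0],"turn": [0,0,0]},
    {"hand": 1,"xyz": [-0.26,0.095,0],"turn": [0,0,0]},
    {"hand": 1,"xyz": [-0.4,0.147,0],"turn": [0,0,0]},
    {"hand": 1,"xyz": [-0.54,0.2,0],"turn": [0,0,0]},
    {"hand": 1,"xyz": [-0.66,0.243,0],"turn": [0,0,0]},
    {"hand": 1,"xyz": [-0.73,0.269,0],"turn": [0,0,0]},
    {"hand": 1,"xyz": [-0.73,0.269,0],"turn": [0,0,0]},
    {"hand": 1,"xyz": [-0.73,0.269,0],"turn": [0,0,0]}
  ]
}}

```text
time_s: 37.67
tool_pos: [0.5737, -0.0624, 0.1214]
tool_rot: [-2.127, -2.311, 0.0]
wrist_force: [0.1, 1.4, -1.1]
finger_gap: 0.0473
```

```bash
python3 -c "
from h import *
plan(.574,-.063,.036,94.7)"
```

```text
t 37.67 at [ 0.5737 -0.0624  0.1214] yaw 94.8 tilt 0.03 gap 0.0473 F [ 0.1  1.4 -1.1]
 xyz [-0.005, 0.002, 0.57] turn [-0.001, -0.001, 0.001] rows 1.4
```

Emit:
{"fn": "arm_command", "kwargs": {
  "motion": [
    {"hand": 1,"xyz": [0,0,0.05],"turn": [0,0,0]},
    {"hand": 1,"xyz": [0,0,0.15],"turn": [0,0,0]},
    {"hand": 1,"xyz": [0,0,0.27],"turn": [0,0,0]},
    {"hand": 1,"xyz": [0,0,0.39],"turn": [0,0,0]},
    {"hand": 1,"xyz": [0,0,0.48],"turn": [0,0,0]},
    {"hand": 1,"xyz": [0,0,0.54],"turn": [0,0,0]},
    {"hand": 1,"xyz": [0,0,0.55],"turn": [0,0,0]},
    {"hand": 1,"xyz": [0,0,0.55],"turn": [0,0,0]}
  ]
}}

```text
time_s: 38.67
tool_pos: [0.5743, -0.0629, 0.0395]
tool_rot: [2.127, 2.311, 0.001]
wrist_force: [0.0, 0.0, -0.2]
finger_gap: 0.0472
```

```bash
python3 -c "
from h import *
plan(.574,-.063,.034,94.7)
c=read_camera('side');I=c['color'][170:290,240:360,::-1].astype(float);I=np.clip((I-15)*1.7,0,255).astype(np.uint8);cv2.imwrite('pics/side28.png',cv2.resize(I,(600,600),interpolation=cv2.INTER_CUBIC))
q=lambda p:[round(float((a-o)*5+2)) for a,o in zip(proj(c,p),(240,170))]
for y in(-.025,0,.025): print(q([.574,-.063+y,.036]), q([.574,-.063+y,.052]))"
```

```text
t 38.67 at [ 0.5743 -0.0629  0.0395] yaw 94.7 tilt 0.05 gap 0.0472 F [ 0.   0.  -0.2]
 xyz [-0.0, -0.002, 0.037] turn [0.001, 0.0, 0.001] rows 0.1
[314, 335] [314, 311]
[305, 290] [306, 266]
[297, 247] [298, 222]
```

View pics/side28.png

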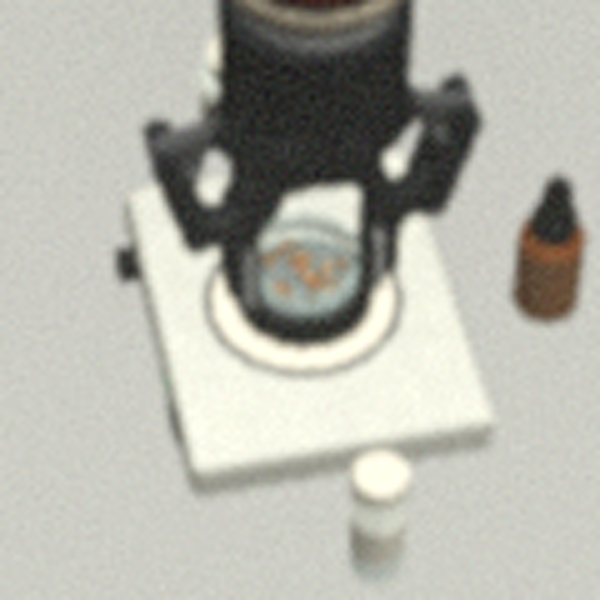

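Emit:
{"fn": "arm_command", "kwargs": {
  "motion": [
    {"hand": 1,"xyz": [-0.008,-0.005,0.01],"turn": [0,0,0]},
    {"hand": 1,"xyz": [-0.008,-0.005,0.02],"turn": [0,0,0]},
    {"hand": 1,"xyz": [-0.008,-0.005,0.03],"turn": [0,0,0]},
    {"hand": 1,"xyz": [-0.008,-0.005,0.038],"turn": [0,0,0]},
    {"hand": 1,"xyz": [-0.008,-0.005,0.04],"turn": [0,0,0]},
    {"hand": 1,"xyz": [-0.008,-0.005,0.04],"turn": [0,0,0]}
  ]
}}

```text
time_s: 39.48
tool_pos: [0.5734, -0.0641, 0.0335]
tool_rot: [2.127, 2.311, 0.0]
wrist_force: [-1.8, 1.3, 3.7]
finger_gap: 0.0471
```

```bash
python3 -c "
from h import *
plan(.574,-.063,.034,94.7)"
```

```text
t 39.48 at [ 0.5734 -0.0641  0.0335] yaw 94.7 tilt 0.01 gap 0.0471 F [-1.8  1.3  3.7]
 xyz [0.007, 0.005, -0.003] turn [0.0, 0.0, 0.001] rows 0.0
```

Emit:
{"fn": "arm_command", "kwargs": {
  "motion": [
    {"hand": 0.4,"xyz": [0,0,0],"turn": [0,0,0]},
    {"hand": 0.3,"xyz": [0,0,0],"turn": [0,0,0]},
    {"hand": 0.15,"xyz": [0,0,0],"turn": [0,0,0]},
    {"hand": 0,"xyz": [0,0,0],"turn": [0,0,0]},
    {"hand": 0,"xyz": [0,0,-0.1],"turn": [0,0,0]},
    {"hand": 0,"xyz": [0,0,-0.35],"turn": [0,0,0]},
    {"hand": 0,"xyz": [0,0,-0.7],"turn": [0,0,0]},
    {"hand": 0,"xyz": [0,0,-1.0],"turn": [0,0,0]}
  ]
}}

```text
time_s: 40.48
tool_pos: [0.5737, -0.0642, 0.1865]
tool_rot: [2.126, 2.31, 0.002]
wrist_force: [0.0, -0.1, -0.1]
finger_gap: 0.0855
```

Emit:
{"fn": "arm_command", "kwargs": {
  "motion": [
    {"hand": 0,"xyz": [0.1,-0.4,-0.2],"turn": [0,0,0]},
    {"hand": 0,"xyz": [0.1,-0.8,-0.3],"turn": [0,0,0]},
    {"hand": 0,"xyz": [0.1,-1,-0.3],"turn": [0,0,0]},
    {"hand": 0,"xyz": [0.1,-1,-0.3],"turn": [0,0,0]}
  ]
}}

```text
time_s: 40.98
tool_pos: [0.4215, -0.0616, 0.2297]
tool_rot: [2.126, 2.308, 0.002]
wrist_force: [0.6, -0.3, -0.0]
finger_gap: 0.0853
```

Emit:
{"fn": "arm_command", "kwargs": {
  "motion": [
    {"hand": 0,"xyz": [0.3,-0.3,0],"turn": [0,0,0]},
    {"hand": 0,"xyz": [0.6,-0.4,0],"turn": [0,0,0]},
    {"hand": 0,"xyz": [1,-0.4,0],"turn": [0,0,0]},
    {"hand": 0,"xyz": [1,-0.4,0],"turn": [0,0,0]}
  ]
}}

```text
time_s: 41.48
tool_pos: [0.3501, 0.0867, 0.229]
tool_rot: [2.116, 2.321, 0.002]
wrist_force: [0.4, -0.7, -0.0]
finger_gap: 0.0853
```

Emit:
{"fn": "arm_command", "kwargs": {
  "motion": [
    {"hand": 0,"xyz": [0.4,0,0],"turn": [0,0,0]},
    {"hand": 0,"xyz": [0.8,0,0],"turn": [0,0,0]},
    {"hand": 0,"xyz": [1,0,0],"turn": [0,0,0]},
    {"hand": 0,"xyz": [1,0,0],"turn": [0,0,0]}
  ]
}}

```text
time_s: 41.98
tool_pos: [0.3385, 0.2333, 0.2283]
tool_rot: [2.125, 2.314, -0.001]
wrist_force: [0.1, -0.7, -0.6]
finger_gap: 0.0851
```

```bash
python3 -c "
from h import *
plan(.574,-.063,.2,94.7)
a=[]
for n,(u,v) in dict(side=(300,230),top=(300,195)).items():
    c=read_camera(n);cv2.imwrite('pics/%s30.png'%n,c['color'][:,:,::-1]);I=c['color'][v-75:v+75,u-75:u+75,::-1].astype(float);k=1.7 if n=='side' else 1.9;I=np.clip((I-15)*k,0,255).astype(np.uint8);cv2.imwrite('pics/%s29.png'%n,cv2.resize(I,(600,600),interpolation=cv2.INTER_CUBIC))"
```

```text
t 41.98 at [0.3385 0.2333 0.2283] yaw 94.9 tilt 0.04 gap 0.0851 F [ 0.1 -0.7 -0.6]
 xyz [-1.0, 0.665, 0.09] turn [-0.0, 0.0, 0.002] rows 2.9
 xyz [-1.0, 0.667, 0.09] turn [-0.0, 0.0, 0.002] rows 2.9
 xyz [-0.1, 0.067, 0.009] turn [-0.0, 0.0, 0.0] rows 0.3
```

View pics/side29.png

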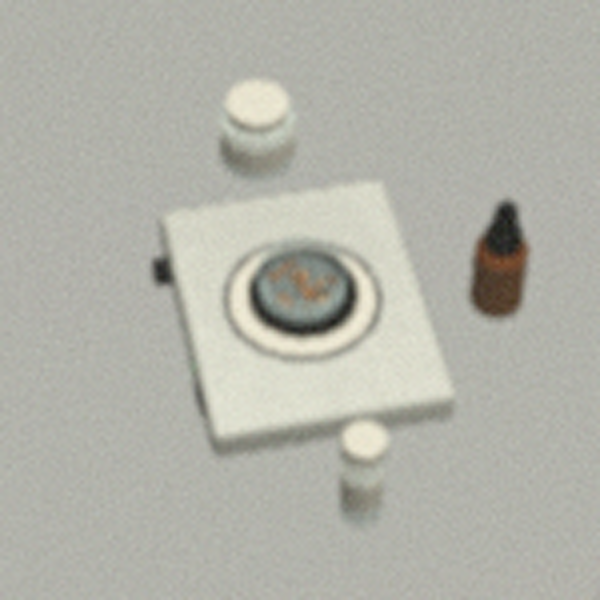

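View pics/top29.png

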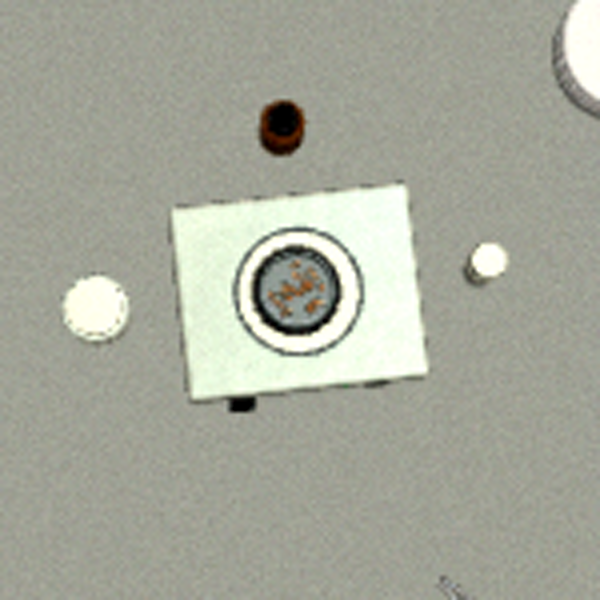

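```bash
python3 - <<'E'
from h import *
c=read_camera("top");s=read_camera("side")
f=lambda x,y:(225+x/4-.375,120+y/4-.375)
g=lambda x,y:(225+x/4-.375,155+y/4-.375)
def loc(cam,cen,yaw,p): 
    d=p[:2]-cen; a=np.radians(yaw); return (np.array([[np.cos(a),np.sin(a)],[-np.sin(a),np.cos(a)]])@d*1000).round(1)
for nm,cam,h,win,L in (("top",c,f,(299,291),dict(jarcap=(97,308,.042),vial=(490,261,.062),drop=(282,132,.035),plate=(297,290,.031),dish=(297.5,291,.04))),
  ("side",s,g,(303,299),dict(jarcap=(257,103,.045),vial=(365,440,.062),teat=(508,205,.078),plate=(303,290,.031),dishrim=(302,275,.046)))):
    cen=ray(cam,*h(*win),.026)[:2]; print(nm,"window",cen.round(4))
    rc=rect(cam,300,192,43,15,.026) if nm=="top" else None
    if rc: print(rc)
    for k,(x,y,z) in L.items(): print("  ",k,loc(cam,cen,4.7,ray(cam,*h(x,y),z)))
E
```

```text
top window [ 0.5744 -0.0575]
((574.4961547851562, -57.600364685058594), (126.7065200805664, 156.14036560058594), 4.77354097366333)
   jarcap [  1.7 133.1]
   vial [   2.2 -122.6]
   drop [105.1  -0.2]
   plate [0.3 1.5]
   dish [-1.3  1.7]
side window [ 0.5741 -0.0593]
   jarcap [  2.7 133.1]
   vial [   2.7 -123.3]
   teat [109.9  -1.4]
   plate [0.4 2.1]
   dishrim [-0.8  0.1]
```

View pics/side30.png

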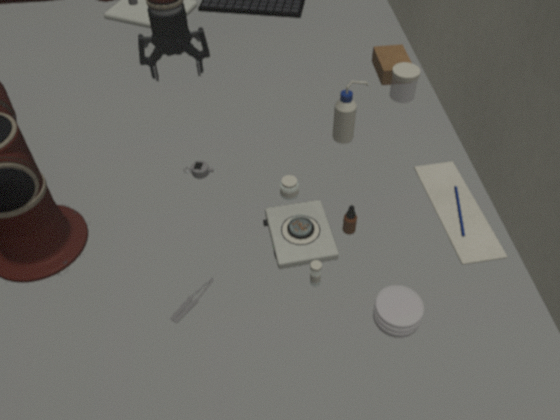

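View pics/top30.png

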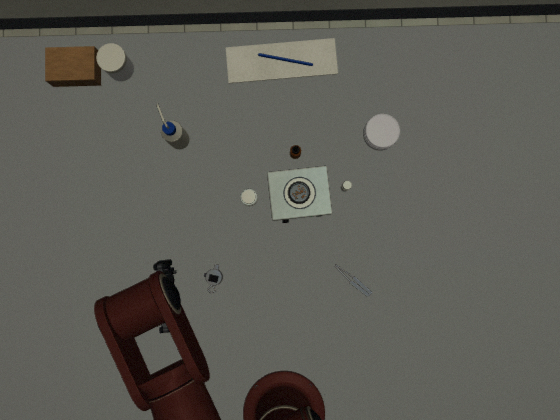

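```bash
python3 -c "
from plant import *
s=sense();print(s['time_s'],s['dq']);print(finish_job())"
```

```text
42.175 [-0.00114123 -0.00631248  0.00461279  0.00364008  0.00139419  0.0052205 ]
the job is handed in; nothing more can be done
None
```

The layout is done and handed in at about 42 s, with every placed item inside its allowed range by my last checks. I moved the vial, jar, dropper bottle, plate and dish in that order. Each was set down until a light contact force showed. The dish stayed level while carried, and its grain is still in it in the final pictures.

Positions below are in millimetres from the window centre, in the base's own axes, as read from the two cameras:

| Item | Top camera (x, y) | Side camera (x, y) | Allowed range |
|---|---|---|---|
| Plate, from window centre | 0.3, 1.5 | 0.4, 2.1 | within 10 |
| Dish, from window centre | -1.3, 1.7 | -0.8, 0.1 | centred on plate within 8 |
| Jar | 1.7, 133.1 | 2.7, 133.1 | x ±15, y 117 to 147 |
| Vial | 2.2, -122.6 | 2.7, -123.3 | x ±15, y -136 to -106 |
| Dropper bottle | 105.1, -0.2 | 109.9, -1.4 | x 95 to 125, y ±15 |

The dish sits about 2 mm from the plate's centre. In the final pictures everything stands upright, the four bystanders look unmoved, and the arm is clear.

- **Camera disagreement:** at the start, the two cameras differed by about 6 mm in y for the plate and dish. At the plate, the side camera matched the arm better, so I corrected both grasps from it. They also differ by about 5 mm on the dropper bottle's x position, partly because I marked different parts of it.
- **Plate grip reading:** the fingers read 55 mm on the 60 mm plate. It held securely anyway.

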